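Un-nest the board totes and rebuild them as an open stack around a power module

ROBOT

A 6-joint arm with a two-finger parallel gripper is mounted at the origin on the work surface. World frame = base frame: x ahead of the robot, y to its left, z up, the work surface at z = 0. Lengths are in m, angles in rad, forces in N, time in s.
With the tool pointing down it reaches from about 0.3 to 0.825 m from the base axis. Payload 5.4 kg.
Tool frame: the origin (TCP) lies midway between the tips of the shut fingers; the grasp point (between the pads) lies 19 mm behind it (r.tcp_to_grasp is the distance from the TCP to the grasp point, in m); x points along the fingers, y is the direction in which the jaws open and shut, and the axes are right-handed (so a half turn about x gives the same grasp; the last joint's range is limited). The gripper opens to 92 mm and grips with 3 to 60 N. Pads are 20 mm wide; open, the fingers measure 128 mm over their backs; the gripper's body (75 mm by 189 mm) begins 69 mm behind the grasp point.
Start: joints at [0.992, 0.158, 1.597, -0, 1.386, -0.21], TCP at [0.207, 0.536, 0.215] pointing down, gripper open.
Joint ranges: [-2.91, 2.91], [-0.94, 2.29], [0.18, 2.7], [-1.29, 4.43], [0.17, 2.64], [-3, 3]. Speed limits (rad/s): [2.57, 2.57, 3.14, 3.14, 3.14, 3.14].

INTERFACE

Orientations are given as a rotation vector (axis times angle).
In Python, from bench import r, cams, workorder gives the robot as it stands.
- The arm moves only by the tool arm_command, never from a script. Its argument "increments" is a list of rows, each a list of 4 numbers: the shift along the world's x, y, z normalised to -1 to 1, where 1 is 100 mm, then the turn about the world's z normalised to -1 to 1, where 1 is 1.5 rad. In form: [[x, y, z, roll], ...]. A call has 1 to 20 rows; each row is the pose to reach, as a shift and turn from the pose commanded when the call began; what a row does not reach only later rows make up. A row lasts 1/10 s, in which the tool goes at most 50 mm and 8.59 degrees, less where a joint would pass 70% of its speed; a pose out of reach is approached as far as the arm can. A call with a number of a shift or a turn outside -1 to 1 is refused whole. A call with a gripper value outside its range is refused whole. "claw" is the finger opening in mm, from 0 to 91.9, set as the call begins (left out, the last holds). The fingers move at their own pace and stop on an object; "newtons" is the grip in N (left out, the last holds). Time passes only in rows, so rows that repeat a pose let the fingers close. It gives the time, the measured TCP pose, the force and the opening at its end, in the units of the state.
- r.observe(): the state, without advancing time (a new reading comes with each control period).
- cams.get_image(name): name is "side" or "top"; returns a dict with "color" (400x640x3 uint8, red, green, blue), "mtx" (3x3 intrinsics, pixels), "rvec" (rotation vector, rad) and "tvec" (3), from world to camera coordinates, as OpenCV has them. Camera axes: x right, y down, z forward; pixel columns grow to the right and rows downward; lengths in m; the calibration is good to about 2 mm. A picture is of the moment at which its call begins. There is no depth.
- workorder.hand_in(): hands the job in, once; it reports no verdict.
The state is a dict: "time": time; "qpos": joint angles; "dq": joint speeds; "joint_efforts": joint torques, N m; "tool_pos": TCP position; "eef_rot": TCP orientation; "wrist_force": force on the tool from outside, world axes, zero at the start; "moment": the same for the moment, N m; "width": finger opening in m.
Only numpy, scipy, OpenCV 4.12 (cv2) and the standard library are available. Lean on these libraries where they do the work, as an engineer would, in place of code of your own. Each camera call takes 0.05 s, during which the arm holds its last target.

TASK

The blue tote has been dropped nested into the grey one, onto the finished boards: lift it out, turn it end for end and set it back on the grey tote so that it stacks on its feet instead of nesting. Then stand the power module upright on the floor of the blue tote, and after that stack the yellow tote on the blue one, its red end opposite to the blue one's, so that all three stand level with their feet in the saddles. Keep the module upright, leave the grey tote where it stands, and do not disturb the spool, the bowl or the screwdriver.

Things in the scene. Friction and masses are not known exactly. Their poses are not given: they have to be found in the camera images.
- grey_tote: Grey open stack-nest tote holding flat boards, about 0.9 kg, on the bench at any yaw. All three totes have one shape: 192 mm long (x) by 150 wide (y) by 56 high. Origin: centre of the underside, z up, x towards its one red end wall. Its lowest 20 mm is a narrower tub, 176 x 116 mm outside (170 x 112 at its foot), floor 3 mm, walls 3 to 4 mm; above, the walls step out to 186 x 126 mm inside.
- blue_tote: Blue tote, same shape, origin and axes, about 0.3 kg. At the start nested in the grey one, red end over red end, origin 36 mm above the grey one's; lift straight up 20 mm or more to clear it. Red ends on the SAME side: a tote drops into the one below and nests. Red ends OPPOSITE: its feet stand in saddles and it stacks, origin 50 mm above the lower one's. Play: 5 mm nested, 7 stacked.
- yellow_tote: Yellow tote, same shape, origin and axes, about 0.3 kg, empty, on the bench at any yaw, across from the grey one. Every tote has four feet, 24 mm long and 20 high, on its long sides at x = +72 and -28 mm (y 58 to 75 mm); the long rims have deep notches (36 mm long, 22 deep) at x = +72 and -28 and shallow saddles (40 long, 6 deep) at x = -72 and +28 mm.
- grey_post (a point): Centre of the top of the grey tote's black grip post. Every tote has one in its middle: square, 30 x 30 mm, rising from the floor to 34 mm above the underside (22 mm below the rim). It can be gripped from above across either pair of faces; beside it 38 mm are free in y and 67 mm in x to the tub's walls.
- blue_post (a point): Centre of the top of the blue tote's 30 mm square grip post, 34 mm above that tote's origin.
- yellow_post (a point): Centre of the top of the yellow tote's 30 mm square grip post, 34 mm above that tote's origin.
- grey_red_end (a point): Middle of the rim of the grey tote's red end wall, 94.5 mm in +x and 56 mm above its origin.
- blue_red_end (a point): Middle of the rim of the blue tote's red end wall, 94.5 mm in +x and 56 mm above its origin.
- yellow_red_end (a point): Middle of the rim of the yellow tote's red end wall, 94.5 mm in +x and 56 mm above its origin.
- module: Power module, block 60 mm long (x), 30 wide (y), 42 high, about 0.2 kg: black foot, aluminium fins on top. Stands on the bench beyond the totes; origin centre of its underside. Grip it over its 60 mm length. It fits beside a tote's post, length along the tote's, middle at tote y = +34 or -34 mm; on the floor its top is 45 mm above the tote's underside, clear of a stacked tote, not of a nested one.
- spool: Bystander: red and steel wire spool, 66 mm across, 42 mm high, standing near the robot; origin at the centre of its underside.
- tub: Bystander: light blue bowl, 90 mm across, 60 mm high, on the far left of the bench; origin at the centre of its underside.
- driver: Bystander: screwdriver with green handle, 180 mm long, lying along its x axis on the far right of the bench.
Not all that is in view belongs to the job. Leave any pink look-alike of the blue_tote alone.

How it is judged:
On the way, in this order (a step that is already met when the one before it is completed fails the run):
1. the blue tote is lifted clear out of the grey one (z of blue_tote in the frame of grey_tote above 0.0555 m), for 0.1 s.
2. the blue tote stands stacked on the grey one, turned end for end, let go (z of blue_tote in the frame of grey_tote between 0.0455 and 0.0545 m and horizontal distance between blue_tote and grey_tote below 0.014 m and angle between blue_tote's own z axis and vertical below 0.06 rad and x of blue_red_end in the frame of grey_tote below -0.07 m and contact force between the fingers and blue_tote below 0.2 N), for 0.2 s.
3. the module stands upright on the floor of the blue tote, let go (x of module in the frame of blue_tote between -0.085 and 0.085 m and y of module in the frame of blue_tote between -0.055 and 0.055 m and z of module in the frame of blue_tote between -0.002 and 0.008 m and angle between module's own z axis and vertical below 0.12 rad and contact force between the fingers and module below 0.2 N), for 0.2 s.
4. the yellow tote stands stacked on the blue one, turned opposite to it, let go (z of yellow_tote in the frame of blue_tote between 0.0455 and 0.0545 m and horizontal distance between yellow_tote and blue_tote below 0.014 m and angle between yellow_tote's own z axis and vertical below 0.06 rad and x of yellow_red_end in the frame of blue_tote below -0.07 m and contact force between the fingers and yellow_tote below 0.2 N), for 0.2 s.
At the end, for the whole second after the job is handed in: Blue stands stacked on grey, yellow on blue: each origin 45.5-54.5 mm above the one below, within 14 mm sideways, red ends on opposite sides, tilt under 0.06 rad; the module stands on the blue tote's floor, within 8 mm in height, tilt under 0.12 rad; all at rest (z of blue_tote in the frame of grey_tote between 0.0455 and 0.0545 m and horizontal distance between blue_tote and grey_tote below 0.014 m and angle between each of blue_tote, yellow_tote's own z axis and vertical below 0.06 rad and x of blue_red_end in the frame of grey_tote below -0.07 m and z of yellow_tote in the frame of blue_tote between 0.0455 and 0.0545 m and horizontal distance between yellow_tote and blue_tote below 0.014 m and x of yellow_red_end in the frame of blue_tote below -0.07 m and x of module in the frame of blue_tote between -0.085 and 0.085 m and y of module in the frame of blue_tote between -0.055 and 0.055 m and z of module in the frame of blue_tote between -0.002 and 0.008 m and angle between module's own z axis and vertical below 0.12 rad and linear speed of each of blue_tote, yellow_tote, module below 0.02 m/s); the robot touches nothing.
It fails at once if the grey tote is shifted more than 40 mm (distance of grey_tote from where it was at the start of the episode above 0.04 m).
It fails at once if the module is tipped more than 0.6 rad (angle between module's own z axis and vertical above 0.6 rad).
It fails at once if the spool is moved more than 30 mm (distance of spool from where it was at the start of the episode above 0.03 m).
It fails at once if the bowl is moved more than 30 mm (distance of tub from where it was at the start of the episode above 0.03 m).
It fails at once if the screwdriver is moved more than 30 mm (distance of driver from where it was at the start of the episode above 0.03 m).
It also fails if it takes over 72 s, if anything falls off the work surface, if the arm or the gripper's body presses on something with over 40 N, if the wrist force passes 120 N, or if a joint passes its speed limit or range.

## Working session

There is one attempt and no reset: what is moved stays moved. The work goes in short steps, Python scripts to look and compute and a tool call to move; the robot and the scene stay as the last step left them, time stands still between calls to the robot, and variables do not carry over. Pictures are saved under pics/ and viewed, and the job is handed in when it is done.

Besides the shell and the picture viewer there is one more tool, called after ">>>" as a command line: name --pt "numbers of a row" for each row, then --argument value for the rest. arm_command: Moves the arm, as the interface text tells. Its arguments: {"type":"object","properties":{"increments":{"type":"array","items":{"type":"array","items":{"type":"number"}}},"claw":{"type":"number"},"newtons":{"type":"number"}},"required":["increments"]}

```bash
ls; mkdir -p pics
python3 - <<'E'
from bench import r,cams
import cv2
s=r.observe(); print({k:s[k] for k in ('time','tool_pos','eef_rot','width','qpos')}, r.tcp_to_grasp)
for n in('side','top'):
    d=cams.get_image(n); cv2.imwrite(f'pics/{n}0.png',d['color'][:,:,::-1]); print(n,d['mtx'],d['rvec'],d['tvec'])
E
```

```text
pics
{'time': 0.0, 'tool_pos': array([0.20696087, 0.53578147, 0.21362015]), 'eef_rot': array([ 0.28798672,  1.55206234, -0.29076268]), 'width': 0.09193641679496002, 'qpos': array([ 9.91892207e-01,  1.59042639e-01,  1.59823700e+00, -2.98772883e-05,
        1.38620600e+00, -2.10112506e-01])} 0.0187
side [[397.77447344   0.         320.61901535]
 [  0.         397.77447344 211.57923946]
 [  0.           0.           1.        ]] [ 2.36207136 -0.73199598  0.23675953] [-0.42863663  0.27024545  1.01420439]
top [[473.11945268   0.         319.24633044]
 [  0.         473.11945268 200.2827544 ]
 [  0.           0.           1.        ]] [ 2.23505705 -1.9656616   0.21236537] [-0.03426707  0.53226061  1.10570097]
```

View pics/side0.png

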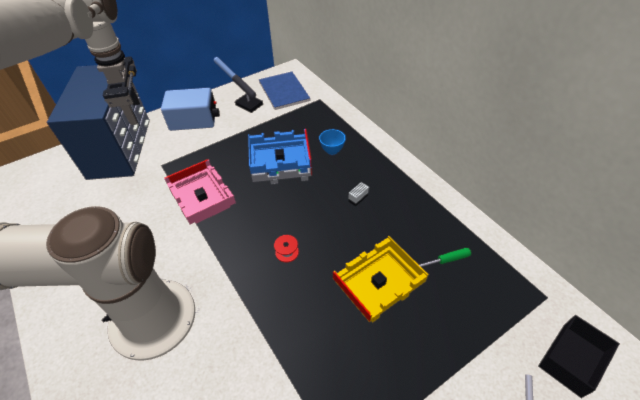

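View pics/top0.png

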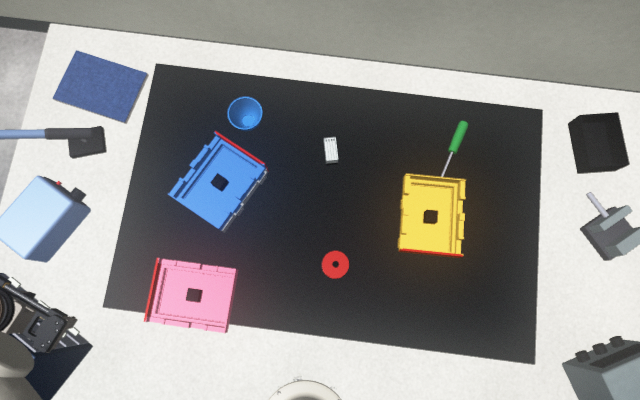

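Could be taken for the target, in top view: the blue tote on grey at (219,182), the pink look-alike at (194,295), the blue bowl at (245,112) and the light-blue case at (45,215). I choose (219,182), which has a grey tote under it in the side view at (280,170). For the other items, yellow is at (432,215) with its red end at row 253, and the module is at (331,150).

```bash
cat > h.py <<'E'
import numpy as np, cv2
from bench import r,cams
def get(n):
    d=cams.get_image(n); d['R']=cv2.Rodrigues(np.array(d['rvec'],float))[0]; d['t']=np.array(d['tvec'],float).ravel(); d['img']=d['color'][:,:,::-1].copy(); return d
def plane(d,uv,z):
    uv=np.atleast_2d(np.array(uv,float)); K=np.array(d['mtx'])
    ray=np.c_[uv,np.ones(len(uv))]@np.linalg.inv(K).T@d['R']; C=-d['R'].T@d['t']
    s=(z-C[2])/ray[:,2]; return C+ray*s[:,None]
def proj(d,P):
    return cv2.projectPoints(np.atleast_2d(np.array(P,float)),np.array(d['rvec'],float),np.array(d['tvec'],float),np.array(d['mtx']),None)[0][:,0]
def tri(a,ua,b,ub):
    P=[np.array(x['mtx'])@np.c_[x['R'],x['t']] for x in(a,b)]
    X=cv2.triangulatePoints(P[0],P[1],np.array(ua,float).reshape(2,1),np.array(ub,float).reshape(2,1)); return (X[:3]/X[3]).ravel()
def crop(d,c,w,h,s,name):
    x,y=int(c[0]-w/2),int(c[1]-h/2); x=max(x,0);y=max(y,0)
    cv2.imwrite(name,cv2.resize(d['img'][y:y+h,x:x+w],None,fx=s,fy=s,interpolation=cv2.INTER_CUBIC)); print(name,'origin',x,y,'scale',s)
E
python3 - <<'E'
from h import *
t=get('top'); s=get('side')
crop(t,(220,180),130,110,6,'pics/tb.png');crop(t,(432,215),110,110,5,'pics/ty.png')
crop(s,(280,155),120,90,6,'pics/sb.png');crop(t,(331,150),40,40,12,'pics/tm.png')
E
```

```text
pics/tb.png origin 155 125 scale 6
pics/ty.png origin 377 160 scale 5
pics/sb.png origin 220 110 scale 6
pics/tm.png origin 311 130 scale 12
```

Run:
```python
import cv2,numpy as np
L=[cv2.resize(cv2.imread(f'pics/{n}.png'),(400,300)) for n in('tb','ty','sb','tm')]
cv2.imwrite('pics/mos.png',np.vstack([np.hstack(L[:2]),np.hstack(L[2:])]))
```

```text
(no output)
```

View pics/mos.png

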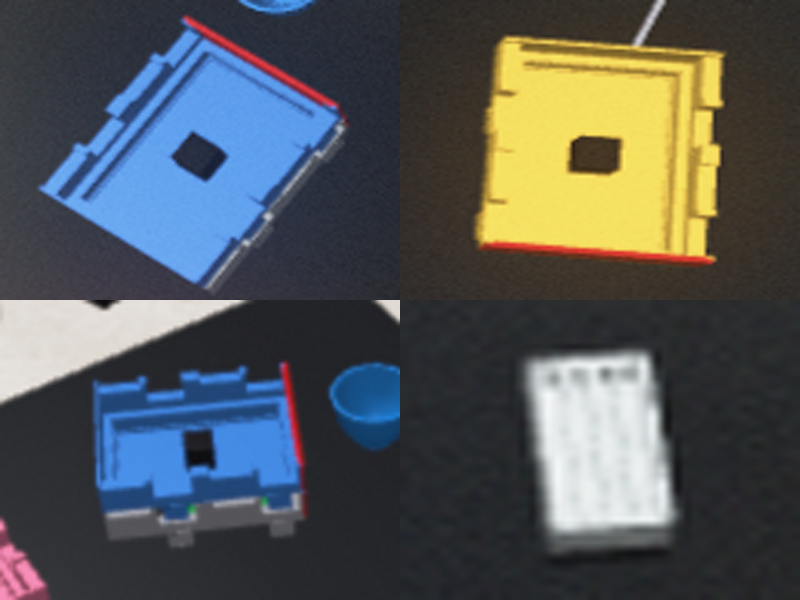

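```bash
cat >> h.py <<'E'
def mask(d,col):
    h=cv2.cvtColor(d['img'],cv2.COLOR_BGR2HSV); H,S,V=[h[:,:,i].astype(int) for i in range(3)]
    if col=='red': m=((H<6)|(H>172))&(S>140)&(V>90)
    if col=='blue': m=(H>100)&(H<120)&(S>110)&(V>70)
    if col=='yellow': m=(H>18)&(H<35)&(S>90)&(V>80)
    if col=='dark': m=(V<75)
    if col=='white': m=(V>110)&(S<50)
    return m.astype(np.uint8)
def blob(m,c,rad):
    q=np.zeros_like(m); cv2.circle(q,(int(c[0]),int(c[1])),rad,1,-1); n,l,st,ce=cv2.connectedComponentsWithStats(m*q,connectivity=8)
    i=1+np.argmax(st[1:,4]); return (l==i).astype(np.uint8),ce[i],st[i]
def pose_from(d,redc,postc,zr,zp,rr=60):
    """red rim strip and post blob -> origin, yaw"""
    m,c,st=blob(mask(d,'red'),redc,rr); y,x=np.nonzero(m)
    P=plane(d,np.c_[x,y],zr)[:,:2]; mu=P.mean(0); u,s,v=np.linalg.svd(P-mu,full_matrices=False); a=v[0]
    e=(P-mu)@a; mid=mu+a*(e.max()+e.min())/2
    mp,cp,sp=blob(mask(d,'dark'),postc,16)
    pp=plane(d,cp,zp)[0,:2]
    n=np.array([-a[1],a[0]]); 
    if n@(mid-pp)<0:n=-n
    yaw=np.arctan2(n[1],n[0])
    print('red mid',mid.round(4),'len',round(e.max()-e.min(),4),'width',round(np.ptp((P-mu)@n),4),'yaw',round(yaw,4),'post blob',pp.round(4),cp.round(1),sp[4],'origin by red',(mid-.0945*n).round(4))
    return mid,yaw,pp
def postpred(d,o,yaw,z0):
    R=np.array([[np.cos(yaw),-np.sin(yaw)],[np.sin(yaw),np.cos(yaw)]])
    P=[];
    for z in(.003,.034):
        for a in((1,1),(1,-1),(-1,-1),(-1,1)):
            P.append([*(np.array(o)+R@(np.array(a)*.015)),z0+z])
    h=cv2.convexHull(proj(d,P).astype(np.float32)); M=cv2.moments(h); return np.array([M['m10'],M['m01']])/M['m00'],M['m00']
E
python3 - <<'E'
from h import *
t=get('top'); s=get('side')
for d in(t,s): print('cam',-d['R'].T@d['t'])
for d,rb,pb,ry,py in((t,(240,148),(219,182),(432,253),(430,216)),(s,(307,145),(280,155),(350,298),(378,280))):
    print('blue');mid,yaw,pp=pose_from(d,rb,pb,.092,.070,45); print(postpred(d,mid-.0945*np.array([np.cos(yaw),np.sin(yaw)]),yaw,.036))
    print('yel');mid,yaw,pp=pose_from(d,ry,py,.056,.034,45); print(postpred(d,mid-.0945*np.array([np.cos(yaw),np.sin(yaw)]),yaw,0))
for d,c in((t,(331,150)),(s,(358,193))):
    m,ce,st=blob(mask(d,'white'),c,22); y,x=np.nonzero(m)
    cc=cv2.findContours(m,0,1)[0][0]; P=plane(d,cc[:,0],.042)[:,:2]; rc=cv2.minAreaRect((P*1000).astype(np.float32)); print('module',ce,st,rc)
E
```

```text
cam [0.28895756 0.0056939  1.19311413]
cam [ 0.12762604 -0.60647285  0.94935493]
blue
red mid [0.6305 0.2441] len 0.1471 width 0.0074 yaw -0.4645 post blob [0.5439 0.2823] [219.2 181.8] 151 origin by red [0.546  0.2865]
(array([218.95833891, 182.25700791]), 202.48946182290092)
yel
red mid [ 0.4399 -0.2475] len 0.1513 width 0.0071 yaw -3.1131 post blob [ 0.5321 -0.2439] [429.9 216.3] 151 origin by red [ 0.5343 -0.2448]
(array([429.04084151, 216.46353339]), 199.94555828277953)
blue
red mid [0.632  0.2418] len 0.1423 width 0.0055 yaw -0.4636 post blob [0.541  0.2707] [279.4 154.1] 73 origin by red [0.5475 0.284 ]
(array([279.50334227, 154.56368796]), 122.56806625751778)
yel
red mid [ 0.4342 -0.256 ] len 0.1528 width 0.0138 yaw -3.1244 post blob [ 0.5268 -0.2555] [378.5 280. ] 153 origin by red [ 0.5287 -0.2543]
(array([378.20063228, 282.18495406]), 212.63249739352614)
module [330.50671141 148.56375839] [324 137  15  24 298] ((673.172119140625, 23.31946563720703), (62.41887283325195, 32.93361282348633), 13.682610511779785)
module [358.40322581 190.22580645] [349 182  20  17 186] ((671.3836669921875, 18.81952667236328), (66.43998718261719, 36.13392639160156), 16.509313583374023)
```

```bash
cat >> h.py <<'E'
def st():
    s=r.observe(); R=cv2.Rodrigues(np.array(s['eef_rot'],float))[0]
    jy=np.arctan2(R[1,1],R[0,1])
    print('t',round(s['time'],2),'pos',np.round(s['tool_pos'],4),'jawyaw',round(jy,4),'q',np.round(s['qpos'],3),'w',round(s['width'],4),'F',np.round(s['wrist_force'],2),'xdir',R[:,0].round(3))
    return s,jy
E
python3 -c "
from h import *
st()"
```

```text
t 0.3 pos [0.2072 0.5362 0.2143] jawyaw 1.202 q [ 0.992  0.159  1.597  0.     1.386 -0.21 ] w 0.0917 F [-0.04 -0.42 -0.09] xdir [-0. -0. -1.]
```

>>> arm_command --pt "0.85 -0.63 0 0.246" --pt "0.85 -0.63 0 0.246" --pt "0.85 -0.63 0 0.246" --pt "0.85 -0.63 0 0.246" --claw 80

```text
time: 0.7
tool_pos: [0.2938, 0.4722, 0.2146]
eef_rot: [0.002, 1.571, -0.002]
wrist_force: [-0.5, 0.9, 0.4]
width: 0.0798
```

>>> arm_command --pt "0.85 -0.63 0 0.246" --pt "0.85 -0.63 0 0.246" --pt "0.85 -0.63 0 0.246" --pt "0.85 -0.63 0 0.246"

```text
time: 1.1
tool_pos: [0.378, 0.41, 0.2145]
eef_rot: [-0.286, 1.552, 0.287]
wrist_force: [-0.6, 1.5, 0.1]
width: 0.08
```

>>> arm_command --pt "0.85 -0.63 0 0.246" --pt "0.85 -0.63 0 0.246" --pt "0.85 -0.63 0 0.246" --pt "0.85 -0.63 0 0.246"

```text
time: 1.5
tool_pos: [0.4623, 0.3477, 0.2144]
eef_rot: [-0.574, 1.494, 0.575]
wrist_force: [-0.4, -0.4, 0.2]
width: 0.0799
```

>>> arm_command --pt "0.85 -0.63 0 0.246" --pt "0.85 -0.63 0 0.246" --pt "0.85 -0.63 0 0.246" --pt "0.85 -0.63 0 0.246" --pt "0.85 -0.63 0 0.246"

```text
time: 2.0
tool_pos: [0.5457, 0.2863, 0.2145]
eef_rot: [-0.859, 1.395, 0.86]
wrist_force: [0.6, -0.2, 0.1]
width: 0.0798
```

```bash
python3 -c "
from h import *
st()
d=get('side'); crop(d,(280,150),160,120,5,'pics/s1.png')"
```

```text
t 2.0 pos [0.5457 0.2863 0.2145] jawyaw 2.6757 q [ 2.870e-01  2.650e-01  1.474e+00  1.000e-03  1.404e+00 -2.389e+00] w 0.0798 F [ 0.61 -0.18  0.14] xdir [-0.001  0.001 -1.   ]
pics/s1.png origin 200 90 scale 5
```

View pics/s1.png

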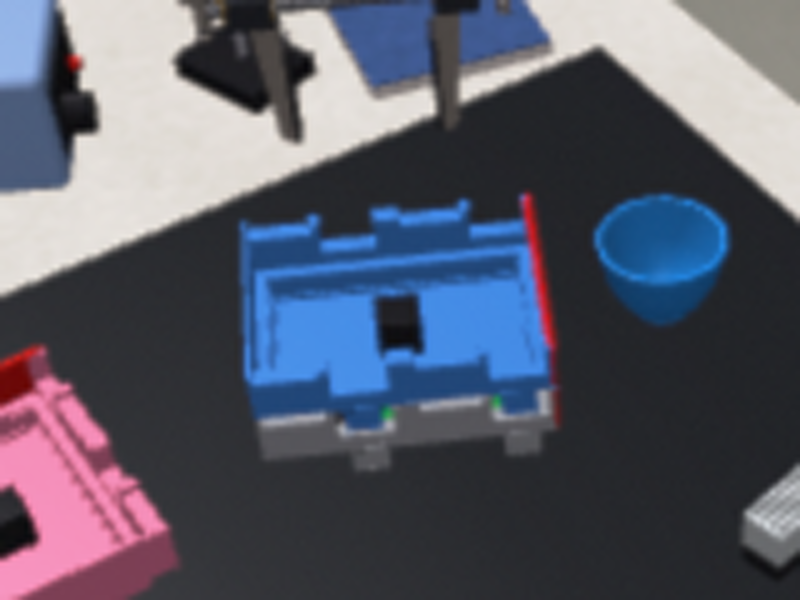

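Fingers above the tote, well clear (crop 290,140 and 450,125). The tote looks unmoved, so I descend.

>>> arm_command --pt "0 0 -0.4 0" --pt "0 0 -0.8 0" --pt "0 0 -1 0" --pt "0 0 -1 0"

```text
time: 2.45
tool_pos: [0.5432, 0.2849, 0.1107]
eef_rot: [-0.86, 1.401, 0.864]
wrist_force: [-1.8, -0.4, 0.3]
width: 0.0804
```

>>> arm_command --pt "0 0 -0.25 0" --pt "0 0 -0.45 0" --pt "0 0 -0.6 0" --pt "0 0 -0.69 0" --pt "0 0 -0.69 0"

```text
time: 2.95
tool_pos: [0.5467, 0.2846, 0.0451]
eef_rot: [-0.861, 1.395, 0.862]
wrist_force: [-0.7, -0.1, 0.0]
width: 0.08
```

>>> arm_command --pt "0 0 0 0" --pt "0 0 0 0" --pt "0 0 0 0" --pt "0 0 0 0" --pt "0 0 0 0" --pt "0 0 0 0" --claw 10 --newtons 35

```text
time: 3.55
tool_pos: [0.5474, 0.2843, 0.0457]
eef_rot: [-0.861, 1.393, 0.861]
wrist_force: [0.0, -0.6, -0.0]
width: 0.034
```

```bash
python3 -c "
from h import *
st()
d=get('side'); crop(d,(280,150),160,120,5,'pics/s2.png')"
```

```text
t 3.55 pos [0.5474 0.2843 0.0457] jawyaw 2.6779 q [ 0.283  0.441  1.603 -0.     1.098 -2.395] w 0.034 F [ 0.04 -0.64 -0.03] xdir [ 0.  0. -1.]
pics/s2.png origin 200 90 scale 5
```

View pics/s2.png

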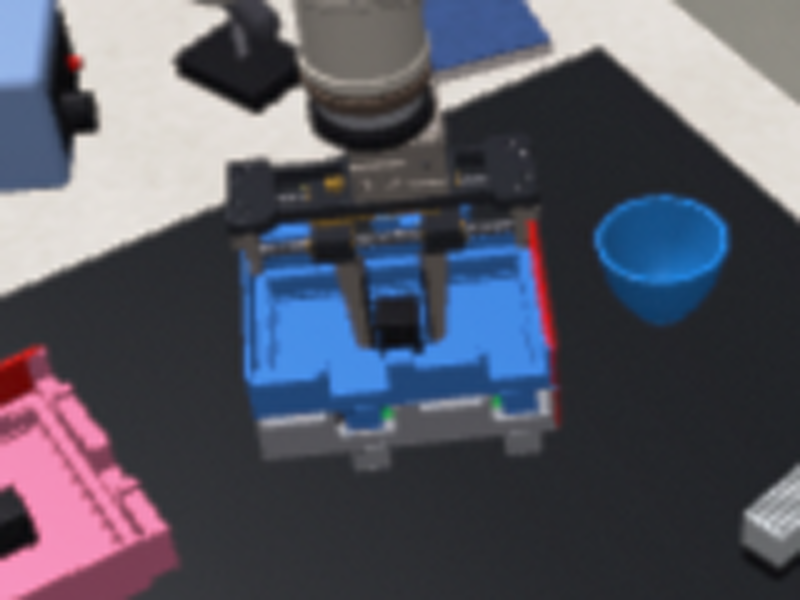

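Fingers straddle the post; they were still closing at 34 mm.

>>> arm_command --pt "0 0 0 0" --pt "0 0 0 0" --pt "0 0 0 0" --pt "0 0 0 0"

```text
time: 4.0
tool_pos: [0.5472, 0.2844, 0.0456]
eef_rot: [-0.861, 1.394, 0.861]
wrist_force: [-2.0, -0.6, 1.2]
width: 0.0296
```

>>> arm_command --pt "0 0 0.1 0" --pt "0 0 0.2 0" --pt "0 0 0.3 0" --pt "0 0 0.45 0" --pt "0 0 0.65 0" --pt "0 0 0.85 0" --pt "0 0 1 0" --pt "0 0 1 0" --pt "0 0 1 0"

```text
time: 4.9
tool_pos: [0.5473, 0.2843, 0.1457]
eef_rot: [-0.861, 1.393, 0.861]
wrist_force: [-0.3, 0.3, -3.0]
width: 0.0294
```

```bash
python3 -c "
from h import *
st()
d=get('side'); crop(d,(280,150),160,120,5,'pics/s3.png')"
```

```text
t 4.9 pos [0.5473 0.2843 0.1457] jawyaw 2.6779 q [ 0.283  0.322  1.543 -0.     1.276 -2.394] w 0.0294 F [-0.26  0.28 -3.05] xdir [ 0.  0. -1.]
pics/s3.png origin 200 90 scale 5
```

View pics/s3.png

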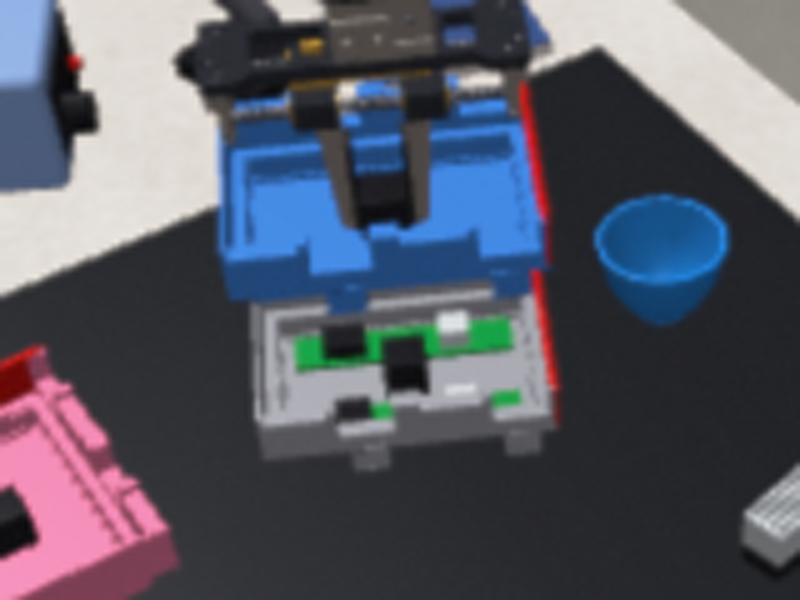

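Blue is clear of grey and level. Grey, with its boards, is unmoved (crop 405,370). Now the half turn.

>>> arm_command --pt "0 0 0 -0.08" --pt "0 0 0 -0.17" --pt "0 0 0 -0.26" --pt "0 0 0 -0.35" --pt "0 0 0 -0.44" --pt "0 0 0 -0.53" --pt "0 0 0 -0.62" --pt "0 0 0 -0.7"

```text
time: 5.75
tool_pos: [0.5463, 0.284, 0.1438]
eef_rot: [-0.041, 1.573, 0.04]
wrist_force: [-0.3, -0.3, -3.2]
width: 0.0298
```

>>> arm_command --pt "0 0 0 -0.08" --pt "0 0 0 -0.17" --pt "0 0 0 -0.26" --pt "0 0 0 -0.35" --pt "0 0 0 -0.44" --pt "0 0 0 -0.53" --pt "0 0 0 -0.62" --pt "0 0 0 -0.7"

```text
time: 6.55
tool_pos: [0.5463, 0.284, 0.1438]
eef_rot: [0.776, 1.429, -0.78]
wrist_force: [-0.1, 0.2, -1.9]
width: 0.0297
```

>>> arm_command --pt "0 0 0 -0.08" --pt "0 0 0 -0.17" --pt "0 0 0 -0.26" --pt "0 0 0 -0.35" --pt "0 0 0 -0.44" --pt "0 0 0 -0.53" --pt "0 0 0 -0.62" --pt "0 0 0 -0.694" --pt "0 0 0 -0.694" --pt "0 0 0 -0.694"

```text
time: 7.55
tool_pos: [0.5466, 0.2841, 0.1445]
eef_rot: [1.538, 0.956, -1.542]
wrist_force: [-0.8, -0.1, -3.7]
width: 0.029
```

```bash
python3 -c "
from h import *
s,j=st()
d=get('side'); crop(d,(280,140),160,120,5,'pics/s4.png')
t=get('top'); crop(t,(220,180),140,120,5,'pics/t4.png')
zb=s['tool_pos'][2]-.0457+.036
m=mask(d,'red'); n,l,stt,ce=cv2.connectedComponentsWithStats(m); print([(a.tolist(),c.round(1).tolist()) for a,c in zip(stt[1:],ce[1:]) if a[4]>15])
m=mask(t,'red'); n,l,stt,ce=cv2.connectedComponentsWithStats(m); print([(a.tolist(),c.round(1).tolist()) for a,c in zip(stt[1:],ce[1:]) if a[4]>15])
"
```

```text
t 7.55 pos [0.5466 0.2841 0.1445] jawyaw -0.4603 q [0.283 0.323 1.544 0.    1.277 0.744] w 0.029 F [-0.77 -0.06 -3.66] xdir [-0.002 -0.001 -1.   ]
pics/s4.png origin 200 80 scale 5
pics/t4.png origin 150 120 scale 5
[([243, 119, 3, 24, 46], [244.1, 131.6]), ([306, 145, 6, 23, 46], [308.7, 155.4]), ([166, 159, 42, 24, 370], [187.3, 171.5]), ([274, 234, 25, 29, 541], [286.0, 247.9]), ([333, 272, 37, 48, 273], [351.1, 295.6])]
[([257, 162, 10, 6, 27], [261.0, 164.6]), ([400, 249, 63, 9, 131], [431.5, 252.4]), ([322, 250, 27, 29, 593], [334.9, 264.1])]
```

View pics/s4.png

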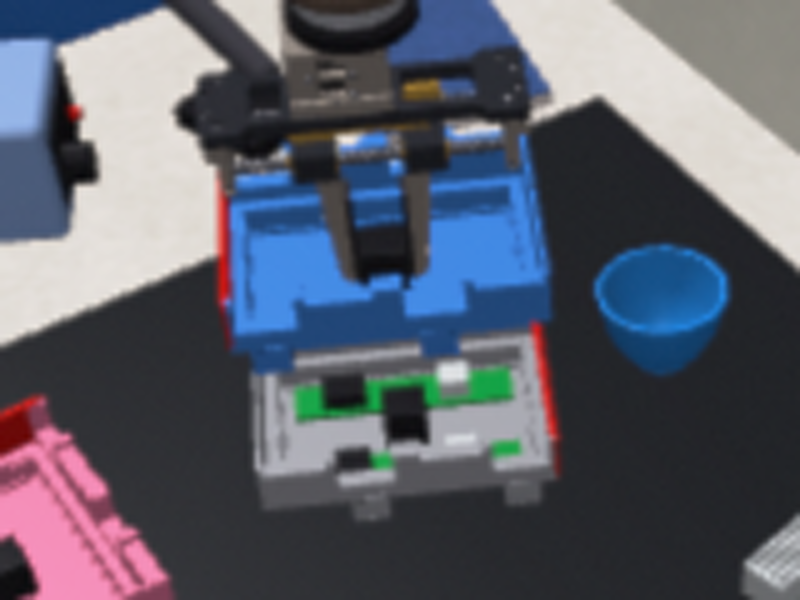

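View pics/t4.png

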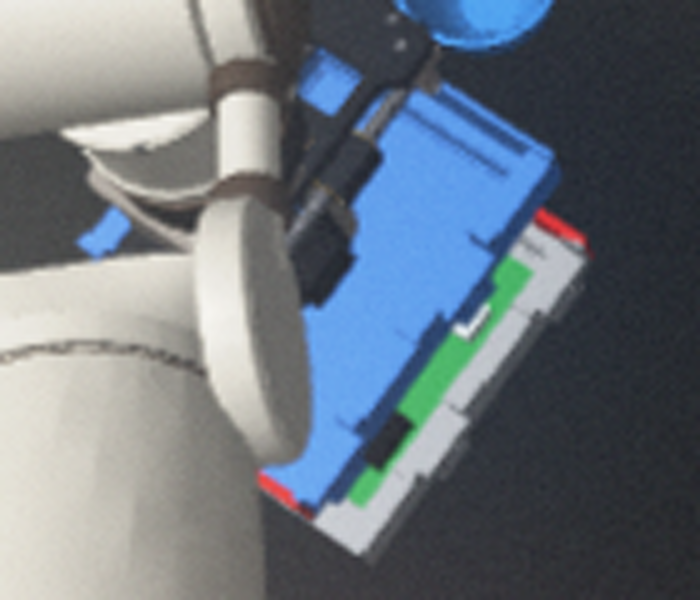

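```bash
python3 -c "
from h import *
d=get('side'); t=get('top')
mid,yaw,pp=pose_from(d,(309,155),(281,163),.056,.034,20)
for o in((.5465,.2855),(.5465,.284)):
  print(postpred(d,o,-.464,0)); 
print('blue'); s,j=st(); zb=s['tool_pos'][2]-.0457+.036
pose_from(d,(244,132),(277,130),zb+.056,zb+.034,20)
print(postpred(d,s['tool_pos'][:2],j,zb))
# visible grey corners by eye, top: long-rim near corner
print(plane(t,(150+590/5,120+255/5),.056), plane(t,(150+365/5,120+557/5),.056))
for sx,sy in((.096,-.075),(-.096,-.075)):
  c,sn=np.cos(-.464),np.sin(-.464); print(.5465+c*sx-sn*sy,.2855+sn*sx+c*sy)
h=d['img'];print(cv2.cvtColor(h,cv2.COLOR_BGR2HSV)[150:176,281,2])
print(cv2.cvtColor(h,cv2.COLOR_BGR2HSV)[161,270:292,2])
P=[[.5465+np.cos(-.464)*a*.015-np.sin(-.464)*b*.015,.2855+np.sin(-.464)*a*.015+np.cos(-.464)*b*.015,z] for z in(.034,.003) for a,b in((1,1),(1,-1),(-1,-1),(-1,1))]
print(proj(d,P).round(1).tolist())
"
```

```text
red mid [0.6215 0.2207] len 0.1111 width 0.0072 yaw -0.4599 post blob [0.5411 0.2696] [280.7 162.4] 85 origin by red [0.5368 0.2626]
(array([280.06934812, 162.37870064]), 117.25342818908393)
(array([280.29507913, 162.63311245]), 117.33900375361554)
blue
t 7.75 pos [0.5472 0.2843 0.1454] jawyaw -0.4619 q [0.283 0.322 1.543 0.    1.277 0.745] w 0.03 F [-1.32 -0.3  -2.7 ] xdir [-0. -0. -1.]
red mid [0.453  0.3036] len 0.0973 width 0.0065 yaw 2.6428 post blob [0.5452 0.281 ] [275.7 127.5] 188 origin by red [0.536  0.2584]
(array([276.21444784, 130.68630895]), 139.4182670484297)
[[0.59011201 0.17014667 0.056     ]] [[0.42608649 0.25547689 0.056     ]]
0.5987852192902563 0.17546702383480758
0.4270854673371012 0.2613925449517899
[166 113  92  93 108 132 149  76  35  36  36  38  36  21  16  18  17  47
 129 174 174 113  92  90  90  89]
[ 64  82  89 118 152 153  91  44  40  39  37  38  38  37  39  72 117 133
 135 132 134 146]
[[283.8, 155.5], [284.5, 161.6], [275.4, 162.6], [274.9, 156.4], [284.6, 162.2], [285.3, 168.3], [276.4, 169.3], [275.9, 163.1]]
```

Blue is turned, red end at crop (223,260) opposite grey's (545,400). Axes are aligned to ~1 mm, so I lower it.

>>> arm_command --pt "0 0 -0.15 0" --pt "0 0 -0.3 0" --pt "0 0 -0.45 0" --pt "0 0 -0.58 0" --pt "0 0 -0.68 0" --pt "0 0 -0.74 0" --pt "0 0 -0.74 0" --pt "0 0 -0.74 0"

```text
time: 8.55
tool_pos: [0.5477, 0.2845, 0.072]
eef_rot: [1.542, 0.953, -1.541]
wrist_force: [-0.4, 0.5, -1.8]
width: 0.0297
```

>>> arm_command --pt "0 0 -0.02 0" --pt "0 0 -0.04 0" --pt "0 0 -0.06 0" --pt "0 0 -0.08 0" --pt "0 0 -0.1 0" --pt "0 0 -0.1 0" --pt "0 0 -0.1 0"

```text
time: 9.25
tool_pos: [0.5473, 0.2843, 0.0615]
eef_rot: [1.541, 0.953, -1.542]
wrist_force: [0.1, -0.5, -2.6]
width: 0.0298
```

```bash
python3 -c "
from h import *
s,j=st()
d=get('side'); crop(d,(280,145),160,120,5,'pics/s5.png')"
```

```text
t 9.25 pos [0.5473 0.2843 0.0615] jawyaw -0.463 q [ 0.283  0.419  1.597 -0.     1.126  0.746] w 0.0298 F [ 0.11 -0.51 -2.58] xdir [-0. -0. -1.]
pics/s5.png origin 200 85 scale 5
```

View pics/s5.png

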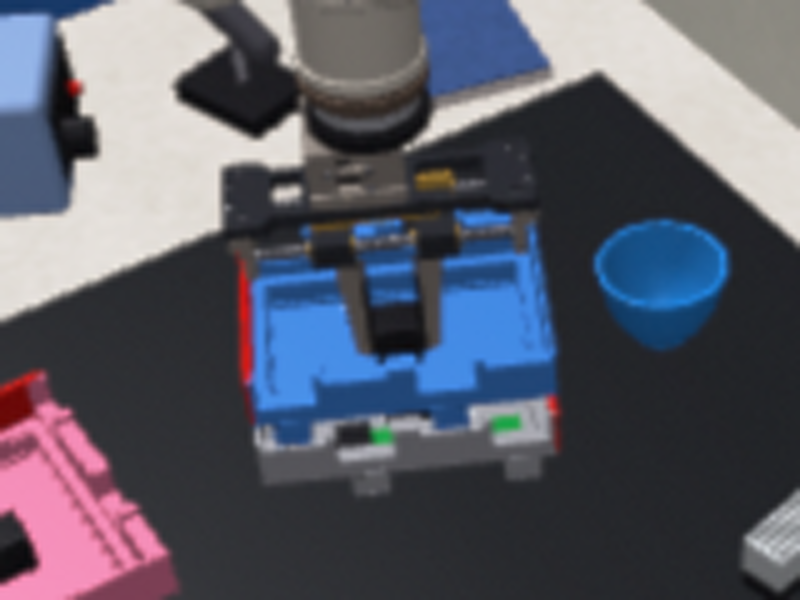

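>>> arm_command --pt "0 0 -0.01 0" --pt "0 0 -0.02 0" --pt "0 0 -0.025 0" --pt "0 0 -0.025 0"

```text
time: 9.7
tool_pos: [0.5475, 0.2844, 0.0596]
eef_rot: [1.542, 0.953, -1.541]
wrist_force: [-2.6, -0.9, 2.2]
width: 0.03
```

Contact at the expected height (0.0596). Release.

>>> arm_command --pt "0 0 0 0" --pt "0 0 0 0" --pt "0 0 0 0" --pt "0 0 0 0" --pt "0 0 0 0" --claw 80

```text
time: 10.2
tool_pos: [0.5473, 0.2843, 0.0591]
eef_rot: [1.542, 0.953, -1.541]
wrist_force: [0.7, -0.1, 0.8]
width: 0.0677
```

>>> arm_command --pt "0 0 0.2 0" --pt "0 0 0.5 0" --pt "0 0 0.8 0" --pt "0 0 1 0" --pt "0 0 1 0"

```text
time: 10.7
tool_pos: [0.5497, 0.285, 0.163]
eef_rot: [1.547, 0.951, -1.535]
wrist_force: [0.1, -0.1, 0.4]
width: 0.0804
```

>>> arm_command --pt "0.3 -0.7 0.3 0.25" --pt "0.3 -0.95 0.3 0.25" --pt "0.3 -0.95 0.3 0.25" --pt "0.3 -0.95 0.3 0.25"

```text
time: 11.1
tool_pos: [0.5774, 0.1876, 0.188]
eef_rot: [1.275, 1.166, -1.277]
wrist_force: [0.4, 0.8, 0.2]
width: 0.0802
```

>>> arm_command --pt "0.35 -0.5 0 0.22" --pt "0.35 -0.85 0 0.22" --pt "0.35 -0.85 0 0.22" --pt "0.35 -0.85 0 0.22"

```text
time: 11.5
tool_pos: [0.6116, 0.1043, 0.1873]
eef_rot: [1.031, 1.315, -1.033]
wrist_force: [0.1, 0.6, -0.1]
width: 0.0797
```

```bash
python3 -c "
from h import *
s,j=st()
d=get('side'); crop(d,(300,165),160,120,5,'pics/s6.png')
t=get('top'); crop(t,(250,180),160,120,5,'pics/t6.png')
m,ce,stt=blob(mask(t,'white'),(331,150),18); print(ce,stt)
m,ce,stt=blob(mask(d,'white'),(358,193),18); print(ce,stt)
"
```

```text
t 11.5 pos [0.6116 0.1043 0.1873] jawyaw 0.239 q [-2.600e-02  2.960e-01  1.490e+00  1.000e-03  1.358e+00 -2.650e-01] w 0.0797 F [ 0.12  0.62 -0.09] xdir [-0.003  0.001 -1.   ]
pics/s6.png origin 220 105 scale 5
pics/t6.png origin 170 120 scale 5
[330.4379085  148.75816993] [324 137  15  25 306]
[358.36363636 190.25668449] [349 182  20  17 187]
```

View pics/s6.png

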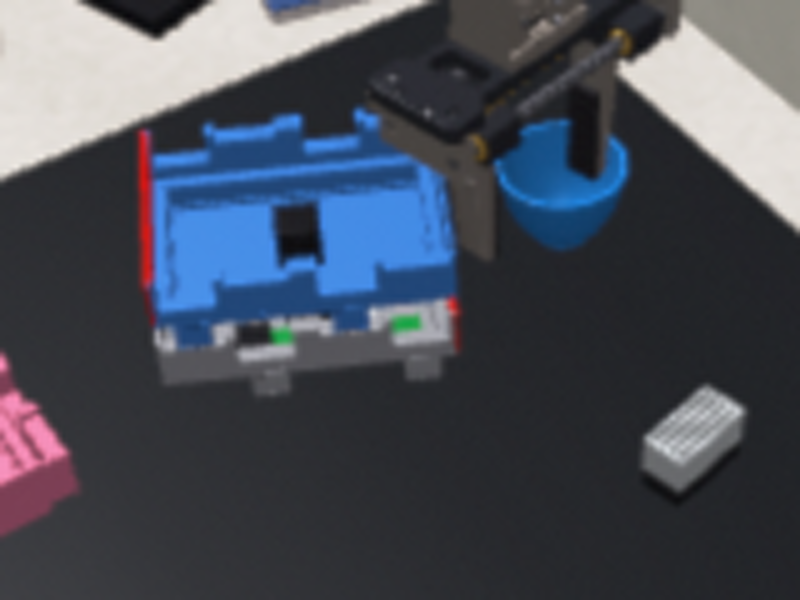

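View pics/t6.png

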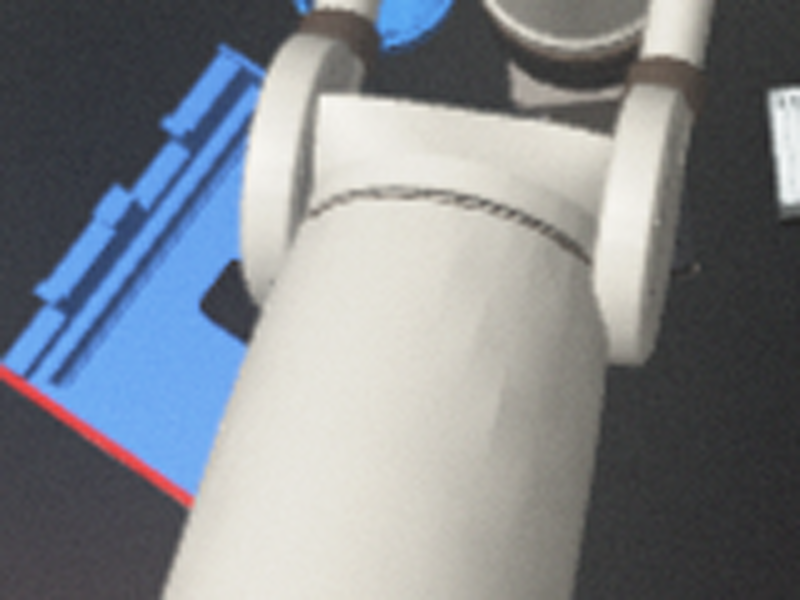

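Blue is stacked level on grey: red end at crop (145,215), feet in the rim saddles. Next, the module at (0.672, 0.0205), yaw 0.24.

>>> arm_command --pt "0.6 -0.5 0 0" --pt "0.6 -0.84 0 0" --pt "0.6 -0.84 0 0" --pt "0.6 -0.84 0 0" --pt "0.6 -0.84 0 0" --claw 91

```text
time: 12.1
tool_pos: [0.6717, 0.0222, 0.1887]
eef_rot: [1.029, 1.316, -1.029]
wrist_force: [-0.9, 0.6, 0.2]
width: 0.0904
```

>>> arm_command --pt "0 0 -0.4 0" --pt "0 0 -0.8 0" --pt "0 0 -1 0" --pt "0 0 -1 0" --pt "0 0 -1 0"

```text
time: 12.6
tool_pos: [0.6722, 0.0218, 0.0899]
eef_rot: [1.028, 1.314, -1.028]
wrist_force: [-0.3, -1.0, 0.0]
width: 0.0911
```

```bash
python3 -c "
from h import *
s,j=st()
d=get('side'); crop(d,(350,185),160,120,5,'pics/s7.png')
o=np.array([.5465,.285]); zb=.05
mid,yaw,pp=pose_from(d,(250,150),(280,151),zb+.056,zb+.034,25)
print(postpred(d,o,-.464,zb))
"
```

```text
t 12.6 pos [0.6722 0.0218 0.0899] jawyaw 0.2435 q [-0.147  0.515  1.404  0.     1.223 -0.39 ] w 0.0911 F [-0.3  -0.97  0.03] xdir [ 0.  0. -1.]
pics/s7.png origin 270 125 scale 5
red mid [0.4628 0.3247] len 0.1477 width 0.0035 yaw 2.6638 post blob [0.5417 0.2707] [279.2 150.8] 76 origin by red [0.5468 0.2812]
(array([278.66493044, 151.33457216]), 124.85049776476808)
```

View pics/s7.png

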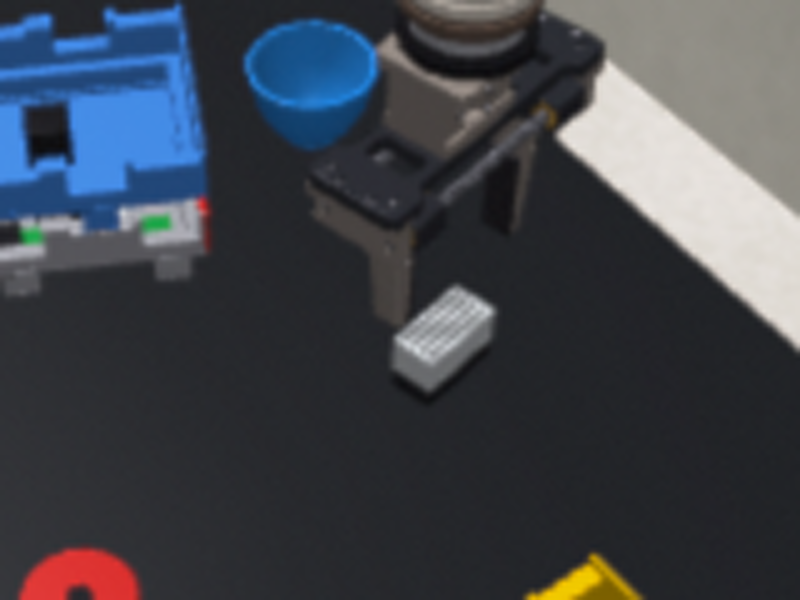

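```bash
python3 -c "
from h import *
d=get('side')
for y in(.1,.17,.24,.31):
  c,s=np.cos(y),np.sin(y)
  P=[[.672+c*a*.03-s*b*.015,.0205+s*a*.03+c*b*.015,.042] for a,b in((1,1),(1,-1),(-1,-1),(-1,1))]
  print(y,((proj(d,P)-[270,125])*5).round(0).tolist())
"
```

```text
0.1 [[460.0, 286.0], [493.0, 313.0], [422.0, 361.0], [389.0, 333.0]]
0.17 [[456.0, 285.0], [492.0, 311.0], [426.0, 362.0], [390.0, 336.0]]
0.24 [[453.0, 285.0], [491.0, 308.0], [430.0, 363.0], [391.0, 338.0]]
0.31 [[449.0, 284.0], [489.0, 305.0], [433.0, 364.0], [393.0, 341.0]]
```

Observed module corners match yaw 0.24 within about 1 px. Descend and grip.

>>> arm_command --pt "0 -0.02 -0.3 0" --pt "0 -0.02 -0.55 0" --pt "0 -0.02 -0.7 0" --pt "0 -0.02 -0.8 0" --pt "0 -0.02 -0.81 0" --pt "0 -0.02 -0.81 0"

```text
time: 13.3
tool_pos: [0.6732, 0.0183, 0.0092]
eef_rot: [1.03, 1.312, -1.028]
wrist_force: [-0.4, 0.2, 0.4]
width: 0.0914
```

>>> arm_command --pt "0 0 0 0" --pt "0 0 0 0" --pt "0 0 0 0" --pt "0 0 0 0" --pt "0 0 0 0" --pt "0 0 0 0" --pt "0 0 0 0" --claw 40 --newtons 25

```text
time: 14.0
tool_pos: [0.6727, 0.0183, 0.0086]
eef_rot: [1.029, 1.313, -1.029]
wrist_force: [0.1, 1.4, 1.2]
width: 0.0596
```

>>> arm_command --pt "0 0 0.1 0" --pt "0 0 0.3 0" --pt "0 0 0.5 0" --pt "0 0 0.7 0" --pt "0 0 0.9 0" --pt "0 0 1 0" --pt "0 0 1 0"

```text
time: 14.7
tool_pos: [0.6732, 0.0181, 0.1099]
eef_rot: [1.03, 1.311, -1.028]
wrist_force: [0.8, 0.7, -1.4]
width: 0.0601
```

```bash
python3 -c "
from h import *
s,j=st()
d=get('side'); crop(d,(350,185),160,120,5,'pics/s8.png')
"
```

```text
t 14.7 pos [0.6732 0.0181 0.1099] jawyaw 0.242 q [-0.152  0.494  1.391 -0.     1.254 -0.394] w 0.0601 F [ 0.78  0.68 -1.43] xdir [ 0.003 -0.001 -1.   ]
pics/s8.png origin 270 125 scale 5
```

View pics/s8.png

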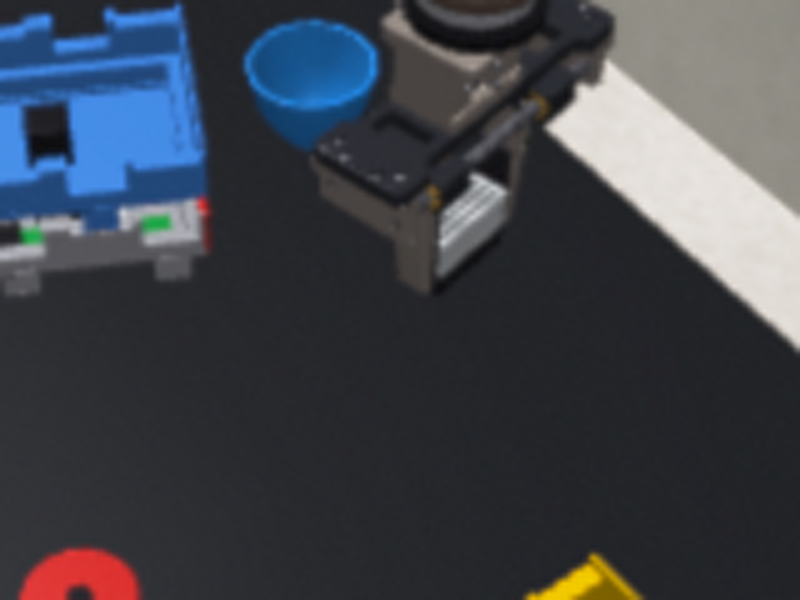

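Module is held upright, 60.1 mm opening (crop 470,225). Carry it to the blue tote's near side.

>>> arm_command --pt "-0.1 0.1 0.45 -0.05" --pt "-0.25 0.4 0.7 -0.1" --pt "-0.4 0.7 0.75 -0.16" --pt "-0.47 0.79 0.75 -0.16" --pt "-0.47 0.79 0.75 -0.16"

```text
time: 15.25
tool_pos: [0.6236, 0.0984, 0.1813]
eef_rot: [1.204, 1.214, -1.208]
wrist_force: [-0.1, -0.7, -2.4]
width: 0.0597
```

>>> arm_command --pt "-0.22 0.4 0 -0.08" --pt "-0.44 0.75 0 -0.16" --pt "-0.47 0.79 0 -0.16" --pt "-0.47 0.79 0 -0.16"

```text
time: 15.65
tool_pos: [0.5777, 0.1759, 0.1816]
eef_rot: [1.378, 1.089, -1.382]
wrist_force: [0.5, -1.2, -1.7]
width: 0.0598
```

>>> arm_command --pt "-0.22 0.4 0 -0.08" --pt "-0.44 0.75 0 -0.15" --pt "-0.47 0.78 0 -0.15" --pt "-0.47 0.78 0 -0.15" --pt "-0.47 0.78 0 -0.15"

```text
time: 16.15
tool_pos: [0.5325, 0.2525, 0.1828]
eef_rot: [1.541, 0.952, -1.542]
wrist_force: [-0.6, -0.5, -1.7]
width: 0.0601
```

```bash
python3 -c "
from h import *
s,j=st()
p=s['tool_pos']; print('need',.5318-p[0],.2539-p[1],-.463-j)
d=get('side'); crop(d,(285,145),160,120,5,'pics/s9.png')
"
```

```text
t 16.15 pos [0.5325 0.2525 0.1828] jawyaw -0.4633 q [ 2.380e-01  2.200e-01  1.590e+00 -1.000e-03  1.331e+00  7.020e-01] w 0.0601 F [-0.56 -0.47 -1.65] xdir [ 0.    -0.001 -1.   ]
need -0.0007255980798387407 0.001377872578089634 0.00030027763192236323
pics/s9.png origin 205 85 scale 5
```

View pics/s9.png

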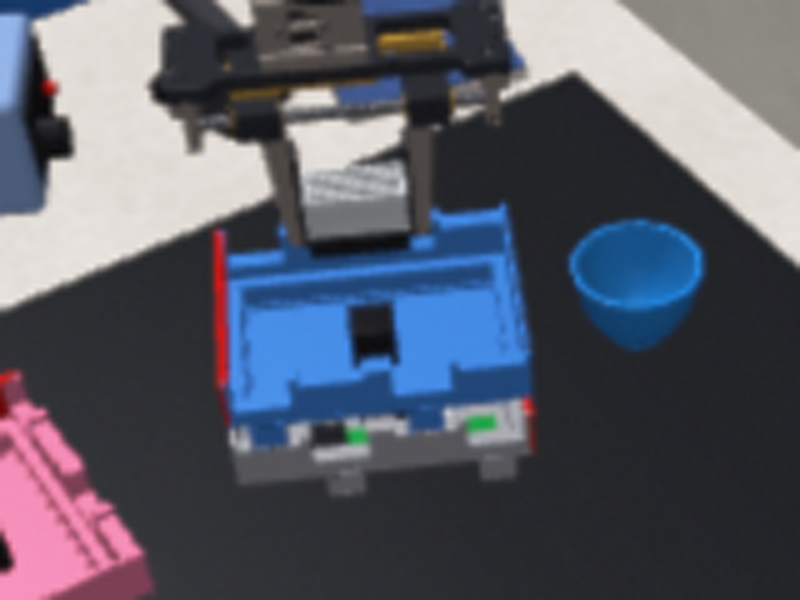

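>>> arm_command --pt "-0.01 0.01 -0.15 0" --pt "-0.01 0.01 -0.3 0" --pt "-0.01 0.01 -0.45 0" --pt "-0.01 0.01 -0.6 0" --pt "-0.01 0.01 -0.75 0" --pt "-0.01 0.01 -0.85 0" --pt "-0.01 0.01 -0.85 0" --pt "-0.01 0.01 -0.85 0"

```text
time: 17.0
tool_pos: [0.5305, 0.2554, 0.0982]
eef_rot: [1.542, 0.953, -1.541]
wrist_force: [1.1, 0.0, -2.2]
width: 0.0601
```

```bash
python3 -c "
from h import *
s,j=st()
d=get('side'); crop(d,(285,145),120,90,6,'pics/s10.png')
"
```

```text
t 17.0 pos [0.5305 0.2554 0.0982] jawyaw -0.4629 q [0.244 0.307 1.663 0.    1.172 0.707] w 0.0601 F [ 1.13  0.03 -2.23] xdir [ 0.  0. -1.]
pics/s10.png origin 225 100 scale 6
```

View pics/s10.png

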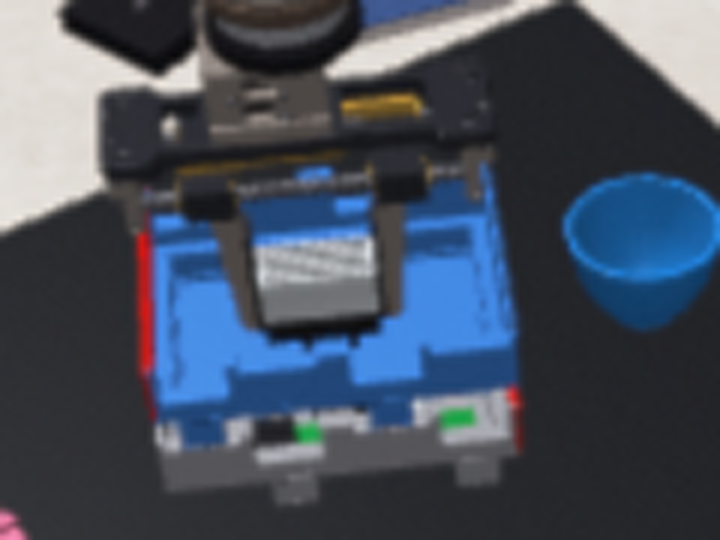

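>>> arm_command --pt "0.01 -0.01 -0.08 0" --pt "0.01 -0.01 -0.16 0" --pt "0.01 -0.01 -0.24 0" --pt "0.01 -0.01 -0.3 0" --pt "0.01 -0.01 -0.33 0" --pt "0.01 -0.01 -0.345 0" --pt "0.01 -0.01 -0.345 0"

```text
time: 17.75
tool_pos: [0.531, 0.2543, 0.0631]
eef_rot: [1.541, 0.954, -1.542]
wrist_force: [0.4, 0.6, -1.8]
width: 0.0598
```

```bash
python3 -c "
from h import *
s,j=st()
d=get('side'); crop(d,(285,145),120,90,6,'pics/s11.png')
"
```

```text
t 17.75 pos [0.531  0.2543 0.0631] jawyaw -0.463 q [0.241 0.354 1.68  0.    1.108 0.704] w 0.0598 F [ 0.43  0.61 -1.79] xdir [-0.001 -0.    -1.   ]
pics/s11.png origin 225 100 scale 6
```

View pics/s11.png

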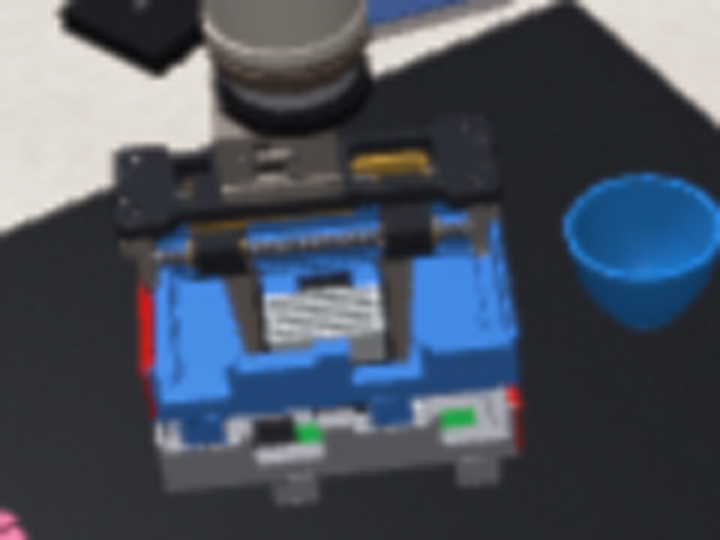

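Module is in the tub beside the post, force still only its weight. Last 2 mm, then release.

>>> arm_command --pt "0 0 -0.01 0" --pt "0 0 -0.018 0" --pt "0 0 -0.018 0"

```text
time: 18.1
tool_pos: [0.5313, 0.2543, 0.0618]
eef_rot: [1.541, 0.953, -1.542]
wrist_force: [-0.1, 0.6, -2.1]
width: 0.0602
```

>>> arm_command --pt "0 0 0 0" --pt "0 0 0 0" --pt "0 0 0 0" --pt "0 0 0 0" --claw 85

```text
time: 18.5
tool_pos: [0.5315, 0.2544, 0.0621]
eef_rot: [1.542, 0.953, -1.541]
wrist_force: [0.4, 0.5, 0.3]
width: 0.085
```

>>> arm_command --pt "0 0 0.2 0" --pt "0 0 0.5 0" --pt "0 0 0.8 0" --pt "0 0 1 0" --pt "0 0 1 0"

```text
time: 19.0
tool_pos: [0.5337, 0.255, 0.1656]
eef_rot: [1.547, 0.951, -1.535]
wrist_force: [-0.2, -0.7, 0.2]
width: 0.085
```

```bash
python3 -c "
from h import *
s,j=st()
d=get('side'); crop(d,(285,145),120,90,6,'pics/s12.png')
"
```

```text
t 19.0 pos [0.5337 0.255  0.1656] jawyaw -0.4629 q [0.242 0.235 1.608 0.    1.291 0.704] w 0.085 F [-0.15 -0.68  0.19] xdir [ 0.007  0.002 -1.   ]
pics/s12.png origin 225 100 scale 6
```

View pics/s12.png

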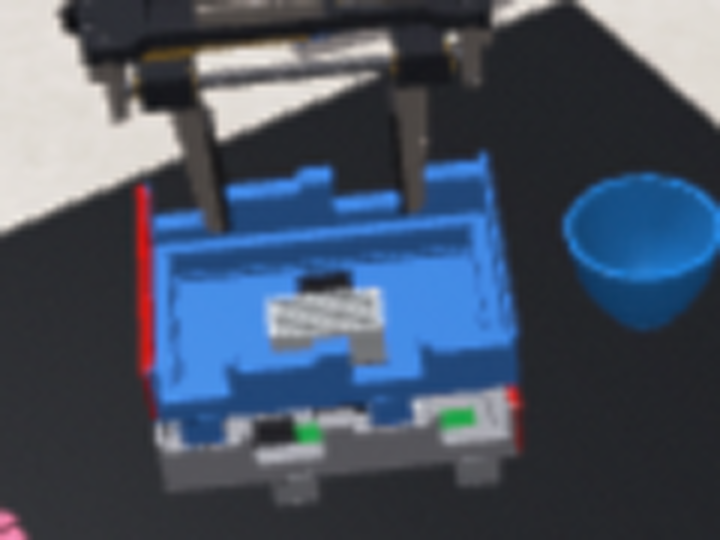

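Module is upright on the floor next to the post (crop 325,315). Refining yellow's pose before moving.

```bash
python3 -c "
from h import *
t=get('top');d=get('side')
for o in((.534,-.245),(.534,-.248),(.531,-.248)):
  for n,x in(('t',t),('s',d)):
    c,s=np.cos(-3.113),np.sin(-3.113)
    P=[[o[0]+c*a-s*b,o[1]+s*a+c*b,z] for a,b,z in ((.015,.015,.034),(.015,-.015,.034),(-.015,-.015,.034),(-.015,.015,.034),(.096,.075,.056),(.096,-.075,.056),(-.096,-.075,.056),(-.096,.075,.056))]
    print(o,n,postpred(x,o,-3.113,0)[0].round(1),proj(x,P).round(0).astype(int).tolist())
crop(t,(432,215),80,100,6,'pics/ty2.png');crop(d,(380,280),110,90,6,'pics/sy2.png')
a=cv2.imread('pics/ty2.png');b=cv2.imread('pics/sy2.png');
import sys
for n,x,c in(('t',t,(430,216)),('s',d,(378,280))):
  m,ce,stt=blob(mask(x,'dark'),c,14); print(n,ce,stt)
  m,ce,stt=blob(mask(x,'yellow')|mask(x,'red'),c,75); print(stt)
"
```

```text
(0.534, -0.245) t [429.1 216.6] [[436, 222], [424, 221], [425, 209], [437, 210], [462, 256], [399, 250], [404, 173], [465, 179]]
(0.534, -0.245) s [377.5 278.6] [[377, 283], [370, 275], [379, 269], [386, 277], [369, 314], [332, 270], [387, 234], [427, 273]]
(0.534, -0.248) t [430.3 216.8] [[437, 222], [425, 221], [426, 209], [438, 210], [463, 256], [401, 250], [405, 173], [466, 179]]
(0.534, -0.248) s [378.2 279.4] [[378, 284], [371, 275], [379, 270], [387, 278], [370, 315], [332, 271], [388, 235], [427, 273]]
(0.531, -0.248) t [430.2 217.9] [[437, 223], [425, 222], [426, 210], [438, 212], [463, 258], [401, 251], [405, 175], [466, 180]]
(0.531, -0.248) s [377.4 280. ] [[377, 284], [370, 276], [378, 270], [386, 278], [369, 316], [331, 272], [387, 236], [427, 274]]
pics/ty2.png origin 392 165 scale 6
pics/sy2.png origin 325 235 scale 6
t [429.92715232 216.25165563] [424 210  13  13 151]
[ 397  173   70   84 4817]
s [378.45751634 279.98039216] [372 272  14  17 153]
[ 333  236   96   86 4168]
```

View pics/ty2.png

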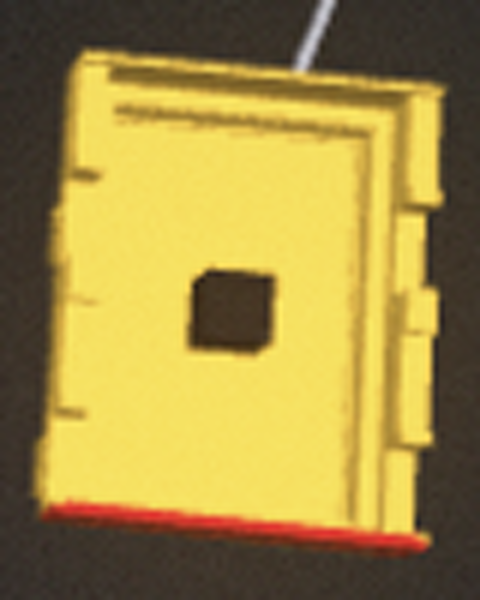

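View pics/sy2.png

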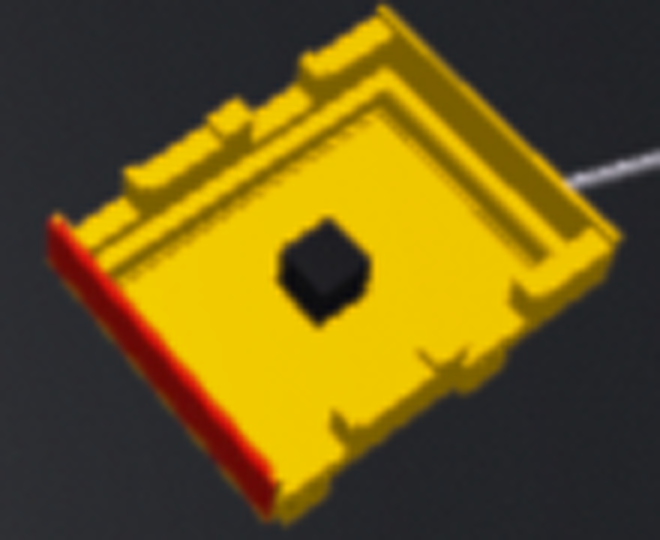

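>>> arm_command --pt "0 -0.3 0.3 0.066" --pt "0 -0.8 0.3 0.066" --pt "0 -1 0.3 0.066" --claw 80

```text
time: 19.45
tool_pos: [0.5308, 0.1515, 0.1907]
eef_rot: [1.471, 1.013, -1.475]
wrist_force: [0.3, 0.5, 0.6]
width: 0.0804
```

>>> arm_command --pt "0 -0.5 0 0.066" --pt "0 -1 0 0.066" --pt "0 -1 0 0.066"

```text
time: 19.75
tool_pos: [0.5304, 0.0494, 0.1898]
eef_rot: [1.403, 1.069, -1.41]
wrist_force: [-0.2, 0.6, 0.2]
width: 0.08
```

>>> arm_command --pt "0 -0.5 0 0.066" --pt "0 -1 0 0.066" --pt "0 -1 0 0.066"

```text
time: 20.05
tool_pos: [0.5306, -0.0497, 0.1902]
eef_rot: [1.333, 1.124, -1.337]
wrist_force: [-0.0, 0.7, 0.8]
width: 0.0804
```

>>> arm_command --pt "0 -0.5 0 0.066" --pt "0 -1 0 0.066" --pt "0 -1 0 0.066"

```text
time: 20.35
tool_pos: [0.5308, -0.1491, 0.1904]
eef_rot: [1.261, 1.175, -1.264]
wrist_force: [0.1, 1.3, -0.4]
width: 0.0799
```

>>> arm_command --pt "0 -0.5 0 0.065" --pt "0 -0.9 0 0.065" --pt "0 -1 0 0.065" --pt "0 -1 0 0.065"

```text
time: 20.75
tool_pos: [0.5312, -0.245, 0.1905]
eef_rot: [1.189, 1.225, -1.188]
wrist_force: [0.5, 1.0, -0.3]
width: 0.0801
```

```bash
python3 -c "
from h import *
s,j=st()
p=s['tool_pos']; print('need',.534-p[0],-.2475-p[1],.0286-j)
"
```

```text
t 20.75 pos [ 0.5312 -0.245   0.1905] jawyaw 0.029 q [-6.390e-01  2.040e-01  1.593e+00  1.000e-03  1.347e+00 -6.680e-01] w 0.0801 F [ 0.45  1.05 -0.34] xdir [-0.002  0.002 -1.   ]
need 0.002827640939711218 -0.0024852990422163657 -0.0004329126179014736
```

Descend 181 mm onto the yellow post with the small correction.

>>> arm_command --pt "0.028 -0.02 -0.4 0" --pt "0.028 -0.02 -0.8 0" --pt "0.028 -0.02 -1 0" --pt "0.028 -0.02 -1 0"

```text
time: 21.15
tool_pos: [0.5318, -0.2431, 0.0874]
eef_rot: [1.187, 1.234, -1.187]
wrist_force: [-1.2, 0.5, 0.6]
width: 0.08
```

>>> arm_command --pt "0 0 -0.3 0" --pt "0 0 -0.55 0" --pt "0 0 -0.72 0" --pt "0 0 -0.8 0" --pt "0 0 -0.8 0" --pt "0 0 -0.8 0"

```text
time: 21.75
tool_pos: [0.5352, -0.2478, 0.0134]
eef_rot: [1.186, 1.221, -1.185]
wrist_force: [-0.5, -0.1, -0.3]
width: 0.0803
```

```bash
python3 -c "
from h import *
s,j=st()
d=get('side'); crop(d,(380,270),120,90,6,'pics/s13.png')
"
```

```text
t 21.75 pos [ 0.5352 -0.2478  0.0134] jawyaw 0.0311 q [-0.638  0.428  1.696  0.     1.015 -0.67 ] w 0.0803 F [-0.46 -0.08 -0.27] xdir [ 0.002 -0.001 -1.   ]
pics/s13.png origin 320 225 scale 6
```

View pics/s13.png

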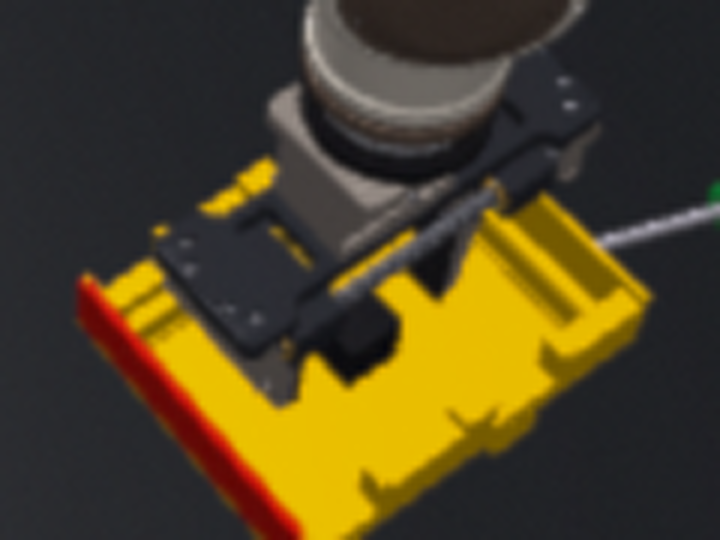

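>>> arm_command --pt "0 0 -0.02 0" --pt "0 0 -0.04 0" --pt "0 0 -0.04 0"

```text
time: 22.1
tool_pos: [0.534, -0.2477, 0.0078]
eef_rot: [1.187, 1.223, -1.187]
wrist_force: [-0.5, 0.1, 0.4]
width: 0.08
```

>>> arm_command --pt "0 0 0 0" --pt "0 0 0 0" --pt "0 0 0 0" --pt "0 0 0 0" --pt "0 0 0 0" --pt "0 0 0 0" --pt "0 0 0 0" --pt "0 0 0 0" --pt "0 0 0 0" --pt "0 0 0 0" --claw 10 --newtons 35

```text
time: 23.1
tool_pos: [0.5341, -0.2477, 0.0078]
eef_rot: [1.187, 1.223, -1.187]
wrist_force: [0.1, 0.6, -1.0]
width: 0.0296
```

>>> arm_command --pt "0 0 0.1 0" --pt "0 0 0.25 0" --pt "0 0 0.45 0" --pt "0 0 0.7 0" --pt "0 0 0.9 0" --pt "0 0 1 0" --pt "0 0 1 0"

```text
time: 23.8
tool_pos: [0.5352, -0.2485, 0.1102]
eef_rot: [1.186, 1.219, -1.185]
wrist_force: [0.3, -0.7, -3.1]
width: 0.03
```

```bash
python3 -c "
from h import *
s,j=st()
d=get('side'); crop(d,(380,250),140,100,5,'pics/s14.png')
"
```

```text
t 23.8 pos [ 0.5352 -0.2485  0.1102] jawyaw 0.0306 q [-0.639  0.292  1.654  0.     1.191 -0.67 ] w 0.03 F [ 0.33 -0.69 -3.14] xdir [ 0.003 -0.002 -1.   ]
pics/s14.png origin 310 200 scale 5
```

View pics/s14.png

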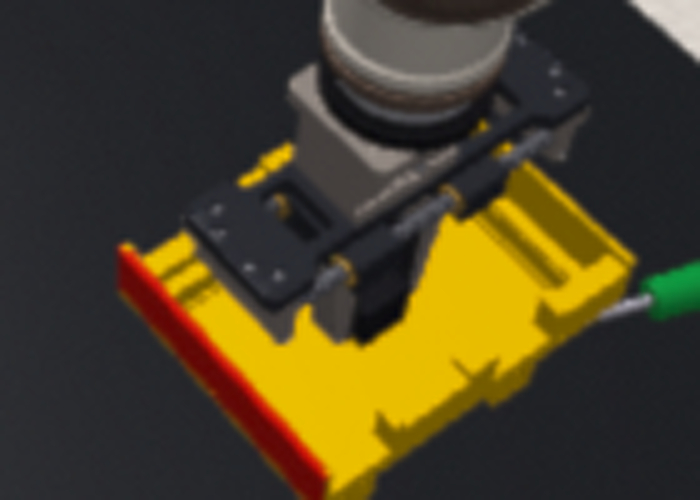

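Yellow held level (crop 350,300), 3 N. Carry to above the stack while turning by +2.65 rad.

>>> arm_command --pt "0 0 0.3 0" --pt "0 0.1 0.6 0.03" --pt "0.01 0.3 0.9 0.1" --pt "0.02 0.55 1 0.19" --pt "0.02 0.8 1 0.27" --pt "0.02 0.9 1 0.3"

```text
time: 24.45
tool_pos: [0.5355, -0.1555, 0.2067]
eef_rot: [0.846, 1.403, -0.845]
wrist_force: [-0.0, 0.4, -3.2]
width: 0.0296
```

>>> arm_command --pt "0 0.25 0 0.08" --pt "0.01 0.5 0 0.16" --pt "0.02 0.75 0 0.24" --pt "0.02 0.9 0 0.3"

```text
time: 24.85
tool_pos: [0.5372, -0.0663, 0.206]
eef_rot: [0.499, 1.516, -0.499]
wrist_force: [-0.1, 0.1, -2.3]
width: 0.0298
```

>>> arm_command --pt "0 0.25 0 0.08" --pt "0.01 0.5 0 0.16" --pt "0.02 0.75 0 0.24" --pt "0.02 0.9 0 0.3"

```text
time: 25.25
tool_pos: [0.5392, 0.0236, 0.2061]
eef_rot: [0.147, 1.569, -0.146]
wrist_force: [0.3, 0.3, -3.0]
width: 0.0299
```

>>> arm_command --pt "0 0.25 0 0.08" --pt "0.01 0.5 0 0.16" --pt "0.02 0.75 0 0.24" --pt "0.02 0.9 0 0.3"

```text
time: 25.65
tool_pos: [0.5413, 0.1134, 0.206]
eef_rot: [-0.207, 1.564, 0.207]
wrist_force: [-0.3, 0.7, -1.7]
width: 0.03
```

>>> arm_command --pt "0 0.25 0 0.08" --pt "0.01 0.5 0 0.16" --pt "0.02 0.75 0 0.24" --pt "0.02 0.9 0 0.3" --pt "0.02 0.9 0 0.3"

```text
time: 26.15
tool_pos: [0.5433, 0.2033, 0.206]
eef_rot: [-0.556, 1.501, 0.557]
wrist_force: [-0.5, 0.1, -1.9]
width: 0.0296
```

```bash
python3 -c "
from h import *
s,j=st()
p=s['tool_pos']; print('need',.547-p[0],.2843-p[1],2.678-j)
d=get('side'); cv2.imwrite('pics/s15.png',d['img'])
"
```

```text
t 26.15 pos [0.5433 0.2033 0.206 ] jawyaw 2.2817 q [ 0.15   0.18   1.59   0.     1.375 -2.132] w 0.0296 F [-0.48  0.11 -1.94] xdir [-0.003 -0.    -1.   ]
need 0.003720092564045374 0.08099475123521457 0.39631220948324053
```

View pics/s15.png

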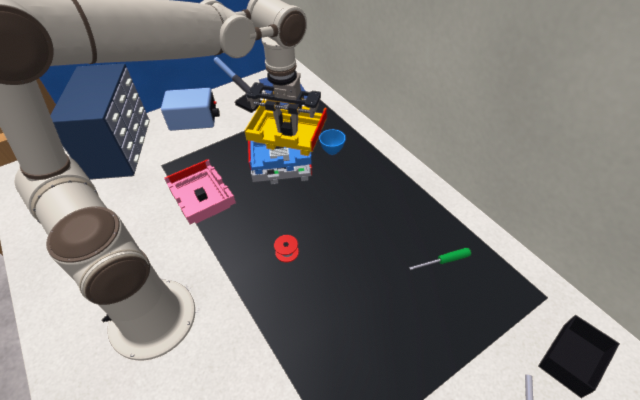

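>>> arm_command --pt "0.01 0.25 0 0.08" --pt "0.02 0.5 0 0.16" --pt "0.035 0.7 0 0.23" --pt "0.035 0.81 0 0.264" --pt "0.035 0.81 0 0.264" --pt "0.035 0.81 0 0.264"

```text
time: 26.8
tool_pos: [0.5476, 0.282, 0.2071]
eef_rot: [-0.858, 1.397, 0.857]
wrist_force: [-0.1, -0.7, -2.5]
width: 0.0296
```

```bash
python3 -c "
from h import *
s,j=st()
p=s['tool_pos']; print('need',.547-p[0],.2843-p[1],2.678-j)
d=get('side'); crop(d,(280,140),140,120,5,'pics/s16.png')
zy=p[2]-.0078
pose_from(d,(305,115),(275,105),zy+.056,zy+.034,30)
pose_from(d,(250,152),(275,105),.106,zy+.034,25)
"
```

```text
t 26.8 pos [0.5476 0.282  0.2071] jawyaw 2.673 q [ 2.800e-01  2.690e-01  1.483e+00 -1.000e-03  1.391e+00 -2.393e+00] w 0.0296 F [-0.05 -0.72 -2.49] xdir [-0.001 -0.001 -1.   ]
need -0.0006345489977805929 0.0023303706686400583 0.005019013996034438
pics/s16.png origin 210 80 scale 5
red mid [0.6302 0.2353] len 0.1375 width 0.0054 yaw -0.4388 post blob [0.5453 0.2771] [274.1 111. ] 160 origin by red [0.5446 0.2754]
red mid [0.4593 0.3177] len 0.132 width 0.0033 yaw 2.6599 post blob [0.5453 0.2771] [274.1 111. ] 160 origin by red [0.543  0.2739]
```

View pics/s16.png

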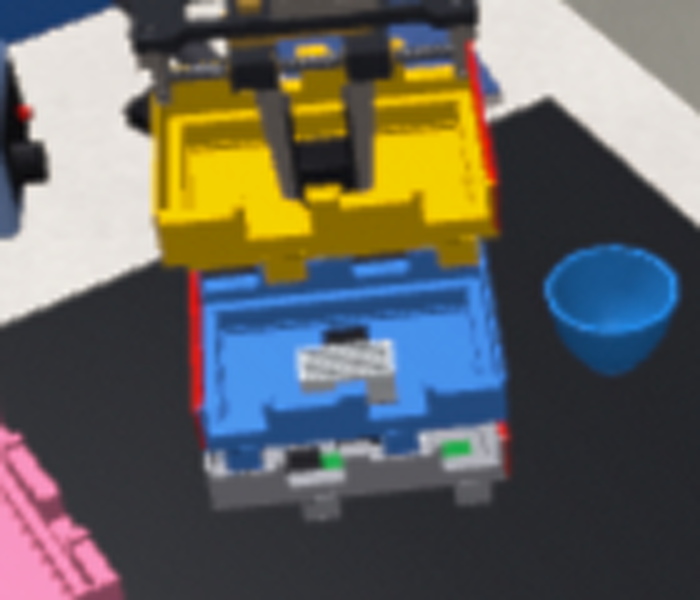

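>>> arm_command --pt "-0.006 0.023 -0.15 0.003" --pt "-0.006 0.023 -0.3 0.003" --pt "-0.006 0.023 -0.45 0.003" --pt "-0.006 0.023 -0.6 0.003" --pt "-0.006 0.023 -0.7 0.003" --pt "-0.006 0.023 -0.8 0.003" --pt "-0.006 0.023 -0.86 0.003" --pt "-0.006 0.023 -0.86 0.003" --pt "-0.006 0.023 -0.86 0.003"

```text
time: 27.75
tool_pos: [0.5473, 0.2857, 0.1222]
eef_rot: [-0.864, 1.392, 0.863]
wrist_force: [0.0, -0.1, -2.3]
width: 0.0295
```

```bash
python3 -c "
from h import *
s,j=st()
p=s['tool_pos']; print('need',.547-p[0],.2843-p[1],2.678-j)
d=get('side'); crop(d,(280,140),140,120,5,'pics/s17.png')
"
```

```text
t 27.75 pos [0.5473 0.2857 0.1222] jawyaw 2.681 q [ 0.286  0.347  1.56  -0.     1.234 -2.395] w 0.0295 F [ 0.04 -0.05 -2.31] xdir [ 0.001  0.    -1.   ]
need -0.00034723839178818494 -0.0014254497607902317 -0.0029692625025088404
pics/s17.png origin 210 80 scale 5
```

View pics/s17.png

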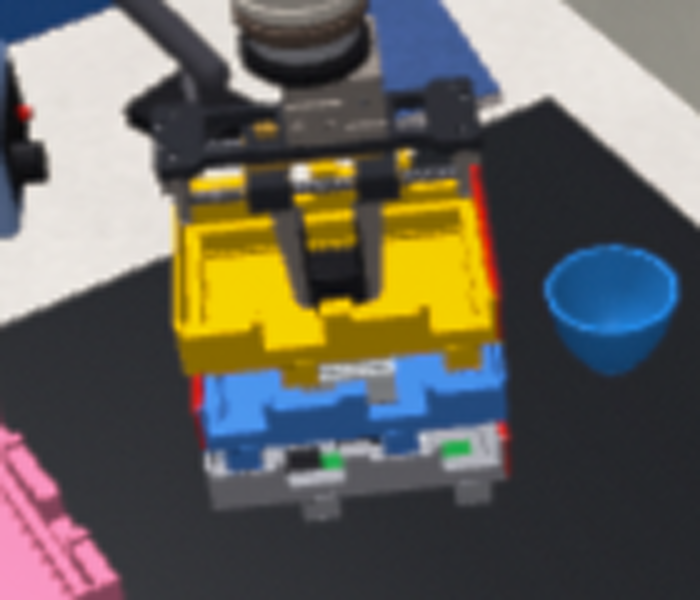

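>>> arm_command --pt "0 -0.014 -0.03 -0.001" --pt "0 -0.014 -0.06 -0.001" --pt "0 -0.014 -0.09 -0.001" --pt "0 -0.014 -0.11 -0.001" --pt "0 -0.014 -0.125 -0.001" --pt "0 -0.014 -0.125 -0.001"

```text
time: 28.4
tool_pos: [0.5468, 0.2842, 0.1089]
eef_rot: [-0.862, 1.394, 0.863]
wrist_force: [-0.5, -0.7, -2.8]
width: 0.0296
```

```bash
python3 -c "
from h import *
s,j=st()
d=get('side'); crop(d,(280,140),120,90,6,'pics/s18.png')
"
```

```text
t 28.4 pos [0.5468 0.2842 0.1089] jawyaw 2.6795 q [ 0.283  0.36   1.572  0.     1.21  -2.396] w 0.0296 F [-0.53 -0.73 -2.83] xdir [-0.001 -0.    -1.   ]
pics/s18.png origin 220 95 scale 6
```

View pics/s18.png

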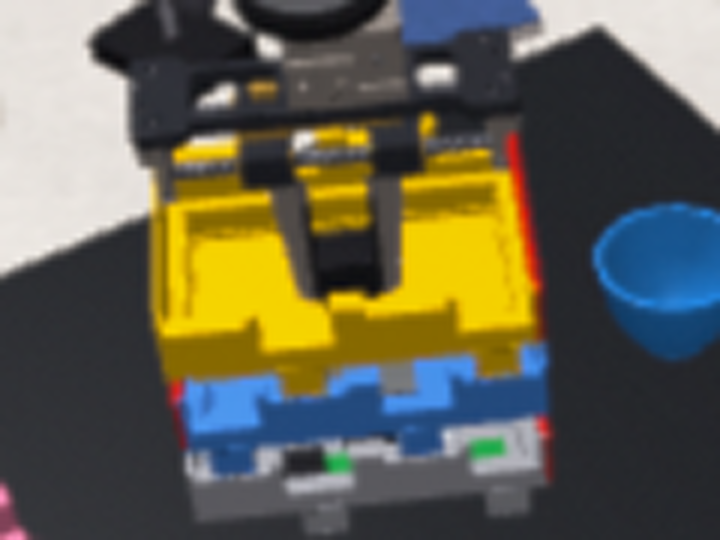

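```bash
python3 -c "
from h import *
d=get('side')
def pts(o,yaw,z0):
  c,s=np.cos(yaw),np.sin(yaw)
  L=[(.096,.075,.056),(.096,-.075,.056),(-.096,-.075,.056),(-.096,.075,.056),(.084,-.075,0),(.06,-.075,0),(-.016,-.075,0),(-.04,-.075,0)]
  return ((proj(d,[[o[0]+c*a-s*b,o[1]+s*a+c*b,z0+z] for a,b,z in L])-[220,95])*6).round(0).astype(int).tolist()
print('grey',pts((.547,.2845),-.463,0))
print('blue',pts((.547,.2845),-.463+np.pi,.05))
print('yel',pts((.547,.2845),-.463,.101))
crop(d,(280,140),80,60,10,'pics/s19.png')
"
```

```text
grey [[515, 249], [545, 432], [183, 471], [178, 283], [527, 508], [484, 512], [346, 527], [302, 532]]
blue [[168, 401], [163, 213], [511, 179], [542, 363], [200, 289], [243, 285], [376, 271], [418, 267]]
yel [[506, 103], [538, 287], [151, 326], [148, 138], [519, 372], [473, 377], [326, 392], [279, 397]]
pics/s19.png origin 240 110 scale 10
```

View pics/s19.png

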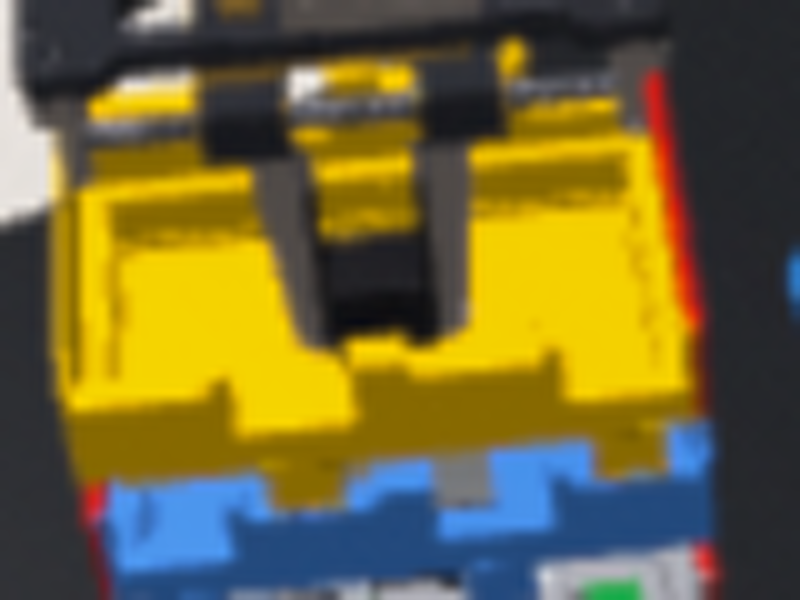

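Yellow's feet (crop18 ~305,393 and 500,375) line up in x with blue's saddles (~304 and 504). Lower the last millimetres.

>>> arm_command --pt "0 0 -0.01 0" --pt "0 0 -0.015 0" --pt "0 0 -0.015 0"

```text
time: 28.8
tool_pos: [0.547, 0.2842, 0.1079]
eef_rot: [-0.862, 1.393, 0.862]
wrist_force: [0.5, -0.0, -2.8]
width: 0.0297
```

>>> arm_command --pt "0 0 -0.01 0" --pt "0 0 -0.015 0" --pt "0 0 -0.015 0"

```text
time: 29.1
tool_pos: [0.5471, 0.2842, 0.1078]
eef_rot: [-0.863, 1.393, 0.862]
wrist_force: [-4.2, -1.2, 5.1]
width: 0.0299
```

Contact exactly at the expected 0.1078. Release and retreat.

>>> arm_command --pt "0 0 0.01 0" --pt "0 0 0.01 0" --pt "0 0 0.01 0" --pt "0 0 0.01 0" --pt "0 0 0.01 0" --pt "0 0 0.01 0" --claw 75

```text
time: 29.7
tool_pos: [0.547, 0.2842, 0.1072]
eef_rot: [-0.862, 1.393, 0.862]
wrist_force: [0.9, 0.0, 0.0]
width: 0.0745
```

>>> arm_command --pt "0 0 0.2 0" --pt "0 0 0.5 0" --pt "0 0 0.8 0" --pt "0 0 1 0" --pt "0 0 1 0"

```text
time: 30.2
tool_pos: [0.5491, 0.2849, 0.2112]
eef_rot: [-0.863, 1.386, 0.86]
wrist_force: [0.4, -0.0, 0.8]
width: 0.0746
```

>>> arm_command --pt "-0.3 -0.4 0 0" --pt "-0.5 -0.9 0 0" --pt "-0.5 -1 0 0" --pt "-0.5 -1 0 0"

```text
time: 30.6
tool_pos: [0.4964, 0.1828, 0.2061]
eef_rot: [-0.86, 1.395, 0.861]
wrist_force: [0.7, -0.2, 0.4]
width: 0.0747
```

>>> arm_command --pt "-0.3 -0.4 0 0" --pt "-0.5 -0.9 0 0" --pt "-0.5 -1 0 0" --pt "-0.5 -1 0 0"

```text
time: 31.0
tool_pos: [0.4475, 0.0837, 0.2073]
eef_rot: [-0.861, 1.393, 0.861]
wrist_force: [0.7, 0.6, 0.2]
width: 0.0754
```

```bash
python3 -c "
from h import *
s,j=st()
d=get('side'); t=get('top'); cv2.imwrite('pics/t20.png',t['img'])
crop(d,(280,140),120,90,6,'pics/s20.png'); cv2.imwrite('pics/s20f.png',d['img'])
pose_from(t,(240,148),(215,175),.156,.134,50)
pose_from(d,(307,125),(275,130),.156,.134,25)
print(postpred(t,(.547,.2843),-.463,.1),postpred(d,(.547,.2843),-.463,.1))
"
```

```text
t 31.0 pos [0.4475 0.0837 0.2073] jawyaw 2.6772 q [-0.082 -0.157  1.927  0.     1.371 -2.759] w 0.0754 F [0.74 0.6  0.2 ] xdir [ 0.001  0.    -1.   ]
pics/s20.png origin 220 95 scale 6
red mid [0.6387 0.2601] len 0.1089 width 0.0078 yaw -0.4675 post blob [0.5366 0.2713] [217.8 178.6] 25 origin by red [0.5543 0.3027]
red mid [0.6577 0.2924] len 0.0307 width 0.0063 yaw -0.4814 post blob [0.534  0.2919] [272.1 136.1] 185 origin by red [0.5739 0.3362]
(array([214.36225908, 175.21830552]), 229.27593399747275) (array([277.34176135, 139.5802169 ]), 133.0801847539842)
```

View pics/s20.png

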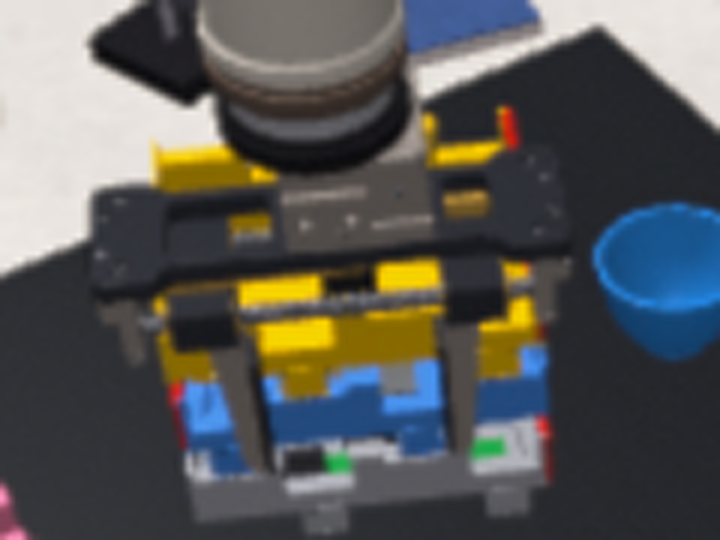

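View pics/t20.png

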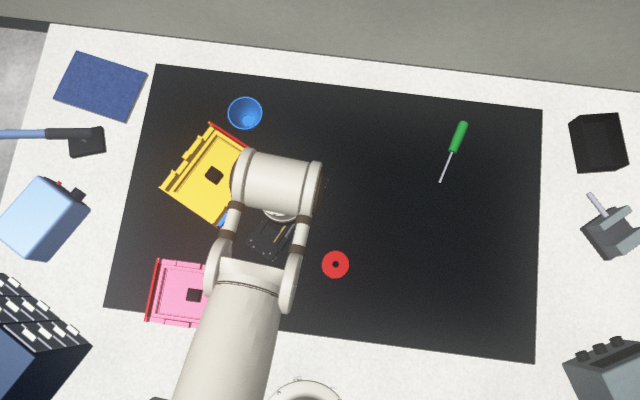

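Gripper blocks both views; moving it aside for the final check.

>>> arm_command --pt "0.1 -0.5 0 0" --pt "0.1 -1 0 0" --pt "0.1 -1 0 0" --pt "0.1 -1 0 0"

```text
time: 31.5
tool_pos: [0.4577, -0.0153, 0.2072]
eef_rot: [-0.861, 1.393, 0.862]
wrist_force: [0.2, 0.7, -0.4]
width: 0.0748
```

>>> arm_command --pt "0.1 -0.5 0.2 0" --pt "0.1 -1 0.2 0" --pt "0.1 -1 0.2 0" --pt "0.1 -1 0.2 0"

```text
time: 31.9
tool_pos: [0.4825, -0.0768, 0.2249]
eef_rot: [-0.848, 1.446, 0.803]
wrist_force: [-0.5, 0.8, -1.7]
width: 0.0748
```

```bash
python3 -c "
from h import *
s,j=st()
d=get('side'); t=get('top')
crop(d,(280,140),120,90,6,'pics/s21.png'); crop(t,(225,175),140,110,5,'pics/t21.png')
pose_from(t,(240,140),(215,175),.156,.134,45)
pose_from(d,(307,125),(277,139),.156,.134,25)
print('pred post',postpred(t,(.547,.2843),-.463,.1),postpred(d,(.547,.2843),-.463,.1))
def pts(o,yaw,z0,sg,L):
  c,s=np.cos(yaw),np.sin(yaw)
  return ((proj(d,[[o[0]+c*a-s*b,o[1]+s*a+c*b,z0+z] for a,b,z in L])-[220,95])*6).round(0).astype(int).tolist()
N=[(.084,-.075,0),(.06,-.075,0),(-.016,-.075,0),(-.04,-.075,0)]
print('yel feet',pts((.547,.2845),-.463,.1,1,N)); B=[(a,-b,z) for a,b,z in N]
print('blue feet',pts((.547,.2845),-.463+np.pi,.05,1,B)); print('grey feet',pts((.547,.2845),-.463,0,1,N))
"
```

```text
t 31.9 pos [ 0.4825 -0.0768  0.2249] jawyaw 2.6257 q [-0.376 -0.068  1.811 -0.045  1.398 -2.994] w 0.0748 F [-0.48  0.76 -1.66] xdir [-0.016 -0.041 -0.999]
pics/s21.png origin 220 95 scale 6
pics/t21.png origin 155 120 scale 5
red mid [0.6304 0.2433] len 0.1462 width 0.008 yaw -0.4633 post blob [0.5382 0.2709] [218.  177.9] 33 origin by red [0.5459 0.2856]
red mid [0.6569 0.2961] len 0.0155 width 0.0 yaw -0.5683 post blob [0.5423 0.273 ] [277.4 138.3] 73 origin by red [0.5772 0.347 ]
pred post (array([214.36225908, 175.21830552]), 229.27593399747275) (array([277.34176135, 139.5802169 ]), 133.0801847539842)
yel feet [[519, 374], [473, 378], [326, 394], [279, 399]]
blue feet [[208, 476], [253, 471], [396, 456], [441, 451]]
grey feet [[527, 508], [484, 512], [346, 527], [302, 532]]
```

View pics/s21.png

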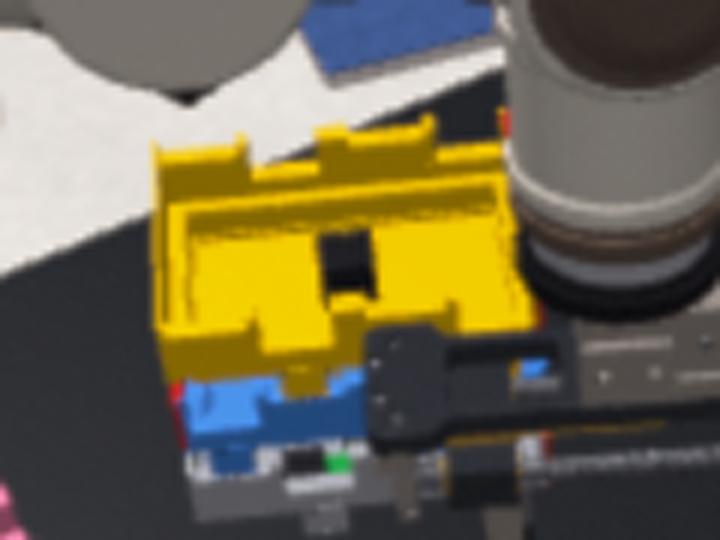

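View pics/t21.png

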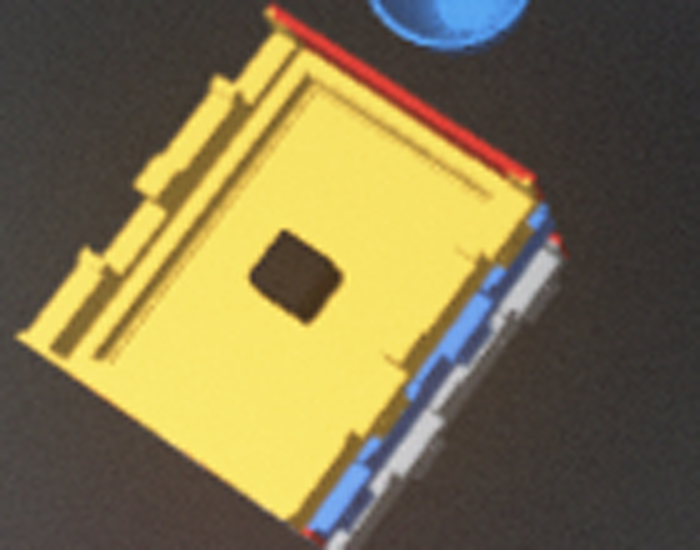

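Yellow measures origin (0.546,0.2856), yaw −0.463, all as predicted. The last joint is close to its range end, so I turn it back while clearing the view.

>>> arm_command --pt "0 0 0 -0.1" --pt "0 0 0 -0.2" --pt "0 0 0 -0.3" --pt "0 0 0 -0.4" --pt "0 0 0 -0.5" --pt "0 0 0 -0.6" --pt "0 0 0 -0.7" --pt "0 0 0 -0.7"

```text
time: 32.8
tool_pos: [0.4818, -0.0767, 0.2252]
eef_rot: [-0.009, 1.615, -0.002]
wrist_force: [-0.7, 0.5, -0.8]
width: 0.0752
```

>>> arm_command --pt "0 -0.5 0 0" --pt "0 -1 0 0" --pt "0 -1 0 0" --pt "0 -1 0 0"

```text
time: 33.2
tool_pos: [0.4819, -0.1777, 0.2252]
eef_rot: [-0.009, 1.615, -0.001]
wrist_force: [-1.8, 0.7, -0.3]
width: 0.0748
```

```bash
python3 -c "
from h import *
s,j=st()
d=get('side')
cv2.imwrite('pics/s22f.png',d['img']); crop(d,(280,140),120,90,6,'pics/s22.png')
pose_from(d,(305,125),(277,139),.156,.134,25)
"
```

```text
t 33.2 pos [ 0.4819 -0.1777  0.2252] jawyaw 1.5758 q [-0.57   0.025  1.72  -0.03   1.431 -2.141] w 0.0748 F [-1.83  0.67 -0.27] xdir [-0.045 -0.006 -0.999]
pics/s22.png origin 220 95 scale 6
red mid [0.622  0.2198] len 0.1012 width 0.005 yaw -0.4523 post blob [0.542  0.2728] [277.4 138.4] 74 origin by red [0.537  0.2611]
```

View pics/s22.png

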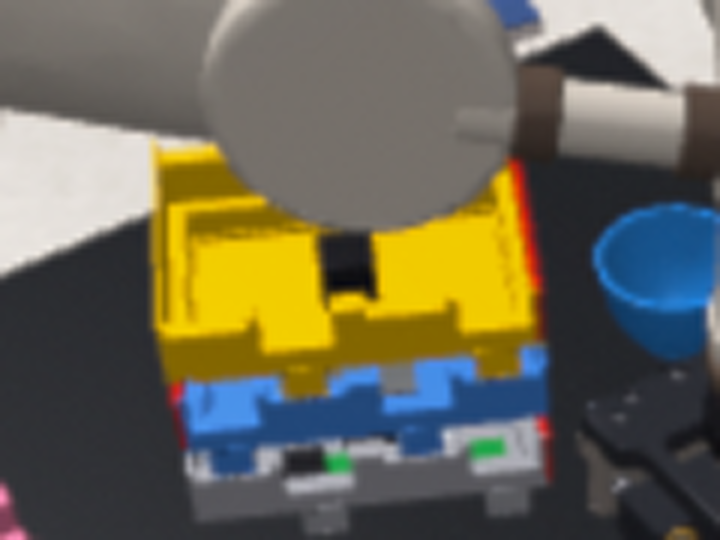

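View pics/s22f.png

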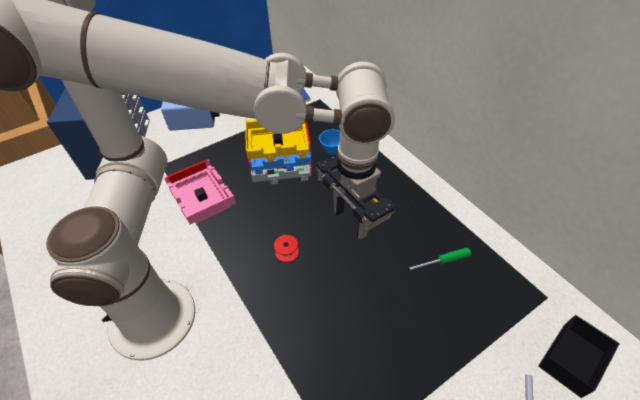

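The stack is level, with feet within 1 px of their predicted seated positions (yellow 305,393 and 500,375; blue 233,470 and 420,452). The bystanders are in place and the arm is clear. Handing in.

```bash
python3 -c "
from bench import workorder
print(workorder.hand_in())"
```

```text
the job is handed in; nothing more can be done
None
```

The stack is built and the job is handed in, at about 33 s on the robot's clock; the hand-in gives no verdict.

**What I did:**
- **Blue tote:** gripped it by its post, lifted it straight out of the grey one, turned it half a turn and set it down. Contact came at the expected stacked height.
- **Module:** stood it upright on the blue tote's floor, beside the post on the near side.
- **Yellow tote:** turned it and stacked it on the blue one with its red end opposite. Contact again came at the expected height.

**Last checks:**
- **Yellow:** from the top camera it lies at (0.546, 0.286) m, yaw −0.463 rad, within about 2 mm of the stack axis.
- **Feet:** in the side view, the blue and yellow feet appear within about 1 px of where they should be when seated in the saddles, and all three totes look level.
- **Module:** before the yellow tote went on I saw it upright; afterwards only its fins show, through blue's notch.
- **Bystanders:** in the last pictures the spool, bowl, screwdriver and pink tote look unmoved by eye. I did not measure their shift.

**Checks that disagreed:**
- The side view's red-edge estimate for yellow was 20–25 mm off. The edge was partly hidden by the arm there, so I relied on the top view and the feet.
- The top view's post check on yellow was also off, with too few dark pixels to count.
- While moving away, the last joint stopped at −2.994 rad, just inside its −3 limit. I turned it back before handing in.

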